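Set the gap gauges in the bench electromagnets

ROBOT

A 6-joint arm with a two-finger parallel gripper is mounted at the origin on the work surface. World frame = base frame: x ahead of the robot, y to its left, z up, the work surface at z = 0. Lengths are in m, angles in rad, forces in N, time in s.
With the tool pointing down it reaches from about 0.4 to 0.925 m from the base axis. Payload 3.4 kg.
Tool frame: the origin (TCP) lies midway between the tips of the shut fingers; the grasp point (between the pads) lies manip.tcp_to_grasp behind it (manip.tcp_to_grasp is the distance from the TCP to the grasp point, in m); x points along the fingers, z is the direction in which the jaws open and shut, and the axes are right-handed (so a half turn about x gives the same grasp; the last joint's range is limited). The gripper opens to 85 mm and grips with 20 to 120 N. Pads are 22 mm wide; open, the fingers measure 114 mm over their backs; the gripper's body (76 mm by 85 mm) begins 54 mm behind the grasp point. The pads swing forward as they close: fully open they stand 13 mm farther back than shut.
Start: joints at [1.085, 0.307, 1.506, -0, 1.328, -0.073], TCP at [0.231, 0.527, 0.231] pointing down, gripper open.
Joint ranges: [-3.12, 3.12], [-1.05, 2.28], [0.14, 2.33], [-1.42, 4.57], [0.1, 2.73], [-2.68, 2.68]. Speed limits (rad/s): [2.57, 2.57, 3.14, 3.14, 3.14, 3.14].

INTERFACE

Orientations are given as a unit quaternion [x, y, z, w].
In Python, from bench import manip gives the robot as it stands. The module is installed in compiled form; this text tells all that it offers.
- The arm moves only by the shell command python3 -m jog 'ROWS' [FORCE]. ROWS is JSON, a list of rows, each an object with "rot": the turn, a rotation vector about the tool's x, y, z in units of 0.5 rad (1.0 is 0.5 rad), a list of three; "xyz": the shift along the tool's x, y, z in units of 50 cm (1.0 is 50 cm), a list of three; "jaw": the opening, from 0 (shut) to 1 (fully open). In form: [{"rot": [rx, ry, rz], "xyz": [dx, dy, dz], "jaw": jaw}, ...]. A call has exactly 8 rows; each row is the pose to reach, as a shift and turn from the pose commanded when the call began, along the tool's axes at that moment; what a row does not reach only later rows make up. A row lasts 1/12 s, in which the tool goes at most 41.7 mm and 7.16 degrees, less where a joint would pass 70% of its speed; a pose out of reach is approached as far as the arm can. A call with a number of a shift or a turn outside -1 to 1 is refused whole. A call with a gripper value outside its range is refused whole. The fingers move at their own pace and stop on an object; FORCE is the grip in N (left out, the last holds). Time passes only in rows, so rows that repeat a pose let the fingers close, or fill a call up. It gives the time, the measured TCP pose, the force and the opening at its end, in the units of the state.
- manip.observe(): the state, without advancing time (a new reading comes with each control period).
- manip.camera(name): name is "side" or "top"; returns the picture (480x640x3 uint8, red, green, blue); there is no depth.
- manip.camera_info(name): a dict with "intrinsics" (3x3 intrinsics, pixels), "position" and "attitude" of the camera in the world. Camera axes: x right, y down, z forward; pixel columns grow to the right and rows downward; lengths in m; the calibration is good to about 2 mm. A picture is of the moment at which its call begins. camera_info takes no time and is no camera call.
- manip.sign_off(): hands the job in, once; it reports no verdict.
Trained networks look in the newest picture that a camera, given by its name, has taken for a name from the list of things; names that differ only in an ending like _2 or _b are one class to them, and where a whole thing is asked for, a point or a joint stands for the part that bears it (a point fixed in the world has none). Each returns a list of dicts, best first, with "conf" (0 to 1); they miss things now and then, are a little off and sometimes report something else, mostly with a low value. They report only what shows in the picture. A call takes as long as a camera call. They do not tell look-alikes from the thing itself.
- manip.spot_in(query, camera): "xy" ([column, row] in pixels, amid what is visible of it).
- manip.cut_out(query, camera): "region" (480x640 bool, what is visible of it) and "xy" ([column, row] in pixels, amid what is visible of it).
- manip.pinpoint(query, camera): "xy" ([column, row] in pixels: a listed point, or the origin of a listed thing).
The state is a dict: "time_s": time; "joint_pos": joint angles; "joint_velocities": joint speeds; "joint_torque": joint torques, N m; "ee_pos": TCP position; "eef_rot": TCP orientation; "wrist_force": force on the tool from outside, world axes, zero at the start; "ft_torque": the same for the moment, N m; "width": finger opening in m.
Only numpy, scipy, OpenCV 4.12 (cv2) and the standard library are available. Lean on these libraries where they do the work, as an engineer would, in place of code of your own. Each camera call takes 0.05 s, during which the arm holds its last target. There are 200 camera calls.

TASK

Put every gap gauge that stands on the black mat into an electromagnet of its own, any gauge in any magnet: first pull the red dust plug up out of that magnet's pole gap against its spring catches and leave it in the white tray, then push the gauge's brass blade in between the two poles from the front until its tip meets the black end stop, and let go so that it stands level on the magnet's shelf. Any magnet that gets no gauge keeps its plug fully in, and the frame, the meter and the dish are left where they are.

Things in the scene. Friction and masses are not known exactly. Their poses are not given: they have to be found in the camera images.
- magnet_a: fixed bench electromagnet, one of three alike in a row, order varies; 128 wide (y), 100 deep (x), 92 mm high; cream side plates, two copper coils (tops 86 mm up) 32 mm apart. Origin: centre of its underside; +x from its front to its back. A level aluminium bar, top 30 mm up, runs between them; in front it is a shelf from x = -45 to -145 mm, with side lips 10 mm high, 50 mm apart inside
- magnet_a_gap (a point): centre of magnet_a's pole gap, on the bar's top; axes as the magnet's. Two dark round poles (40 mm diameter, centred 18 mm over the bar) leave an upright gap 10 mm wide in y, x -20 to 20 mm, open above and at both ends. A black end stop 24 mm high stands on the bar behind it, face at x = 24 mm. Two sprung 10 mm steel balls, 55 mm over the bar, hold the plug by its neck
- magnet_b: fixed bench electromagnet, one of three alike in a row, order varies; 128 wide (y), 100 deep (x), 92 mm high; cream side plates, two copper coils (tops 86 mm up) 32 mm apart. Origin: centre of its underside; +x from its front to its back. A level aluminium bar, top 30 mm up, runs between them; in front it is a shelf from x = -45 to -145 mm, with side lips 10 mm high, 50 mm apart inside
- magnet_b_gap (a point): centre of magnet_b's pole gap, on the bar's top; axes as the magnet's. Two dark round poles (40 mm diameter, centred 18 mm over the bar) leave an upright gap 10 mm wide in y, x -20 to 20 mm, open above and at both ends. A black end stop 24 mm high stands on the bar behind it, face at x = 24 mm. Two sprung 10 mm steel balls, 55 mm over the bar, hold the plug by its neck
- magnet_c: fixed bench electromagnet, one of three alike in a row, order varies; 128 wide (y), 100 deep (x), 92 mm high; cream side plates, two copper coils (tops 86 mm up) 32 mm apart. Origin: centre of its underside; +x from its front to its back. A level aluminium bar, top 30 mm up, runs between them; in front it is a shelf from x = -45 to -145 mm, with side lips 10 mm high, 50 mm apart inside
- magnet_c_gap (a point): centre of magnet_c's pole gap, on the bar's top; axes as the magnet's. Two dark round poles (40 mm diameter, centred 18 mm over the bar) leave an upright gap 10 mm wide in y, x -20 to 20 mm, open above and at both ends. A black end stop 24 mm high stands on the bar behind it, face at x = 24 mm. Two sprung 10 mm steel balls, 55 mm over the bar, hold the plug by its neck
- plug_a: loose red dust plug, 70 g, 104 mm high, starts upright in magnet_a's gap, foot on the bar. Origin: centre of its foot; z up it, x along the gap. Tongue 34 x 6 mm (x, y) to 40 mm high, bead 14 mm across at 46 mm, neck 24 x 8 mm, square head 28 x 28 mm from 70 to 104 mm (the grip).
- plug_a_mid (a point): middle of plug_a, 50 mm above its foot; axes as the plug's. The sprung balls sit just above the bead: a straight upward pull of about 8 to 20 N frees it; clear of the poles after 40 mm
- plug_b: loose red dust plug, 70 g, 104 mm high, starts upright in magnet_b's gap, foot on the bar. Origin: centre of its foot; z up it, x along the gap. Tongue 34 x 6 mm (x, y) to 40 mm high, bead 14 mm across at 46 mm, neck 24 x 8 mm, square head 28 x 28 mm from 70 to 104 mm (the grip).
- plug_b_mid (a point): middle of plug_b, 50 mm above its foot; axes as the plug's. The sprung balls sit just above the bead: a straight upward pull of about 8 to 20 N frees it; clear of the poles after 40 mm
- plug_c: loose red dust plug, 70 g, 104 mm high, starts upright in magnet_c's gap, foot on the bar. Origin: centre of its foot; z up it, x along the gap. Tongue 34 x 6 mm (x, y) to 40 mm high, bead 14 mm across at 46 mm, neck 24 x 8 mm, square head 28 x 28 mm from 70 to 104 mm (the grip).
- plug_c_mid (a point): middle of plug_c, 50 mm above its foot; axes as the plug's. The sprung balls sit just above the bead: a straight upward pull of about 8 to 20 N frees it; clear of the poles after 40 mm
- blade_1: loose gap gauge, 160 g, may be absent; all alike. Blue foot 40 x 40 x 16 mm that stands flat, on it a blue grip stem 24 x 18 mm (x, y) up to 58 mm; an upright brass blade 5 mm thick (y), 0 to 34 mm high, sticks out along +x to 105 mm from the origin, its last 10 mm 2.4 mm thick. Origin: centre of the foot's underside; z up. Starts standing on the mat
- blade_1_tip (a point): middle of the end edge of blade_1: 105 mm along +x from its origin, 17 mm above its underside. With the tip on an end stop, the foot is on the shelf, origin 81 mm before the gap's centre
- blade_2: loose gap gauge, 160 g, may be absent; all alike. Blue foot 40 x 40 x 16 mm that stands flat, on it a blue grip stem 24 x 18 mm (x, y) up to 58 mm; an upright brass blade 5 mm thick (y), 0 to 34 mm high, sticks out along +x to 105 mm from the origin, its last 10 mm 2.4 mm thick. Origin: centre of the foot's underside; z up. Starts standing on the mat
- blade_2_tip (a point): middle of the end edge of blade_2: 105 mm along +x from its origin, 17 mm above its underside. With the tip on an end stop, the foot is on the shelf, origin 81 mm before the gap's centre
- blade_3: loose gap gauge, 160 g, may be absent; all alike. Blue foot 40 x 40 x 16 mm that stands flat, on it a blue grip stem 24 x 18 mm (x, y) up to 58 mm; an upright brass blade 5 mm thick (y), 0 to 34 mm high, sticks out along +x to 105 mm from the origin, its last 10 mm 2.4 mm thick. Origin: centre of the foot's underside; z up. Starts standing on the mat
- blade_3_tip (a point): middle of the end edge of blade_3: 105 mm along +x from its origin, 17 mm above its underside. With the tip on an end stop, the foot is on the shelf, origin 81 mm before the gap's centre
- tray: fixed open white tray for the plugs, outside 190 x 240 x 35 mm (x, y, z), walls and floor 4 mm; origin: centre of its underside
- mat: fixed black rubber mat 240 x 180 x 2 mm (x, y, z); origin: centre of its underside
- frame: bystander: loose black square frame 70 x 70 x 40 mm; origin: centre of its underside
- meter: bystander: loose yellow hand-held meter 70 x 130 x 32 mm lying on its back; origin: centre of its underside
- dish: bystander: loose small white dish, 60 mm across, 16 mm high; origin: centre of its underside
Things that resemble listed ones, but are neither listed nor needed, are in the scene too. Leave any orange or pink look-alike of the blade_2 alone. Leave any turquoise look-alike of the plug_a alone.

How it is judged:
By the outcome, as a careful person would: the job done as asked, in the order asked, and still so for the second after the job is handed in, with the robot touching nothing.
Of blade_1, blade_2, blade_3 only 2 to 3 are there at a start; the rules pass over those that are not, and their reading is None.
At some moment in a run one of blade_1, blade_2, blade_3 may be knocked a few centimetres aside while the robot is not near it.
Once in a run the grip may slacken for a moment while it holds something.
It also fails if it takes over 210 s, if anything falls off the work surface, if the arm or the gripper's body presses on something with over 40 N, if the wrist force passes 120 N, or if a joint passes its speed limit or range.

## Working session

There is one attempt and no reset: what is moved stays moved. The work goes in short steps, Python scripts to look and compute and a shell command to move; the robot and the scene stay as the last step left them, time stands still between calls to the robot, and variables do not carry over. Pictures are saved under pics/ and viewed, about 12 in all and at most 16, crops included, and the job is handed in when it is done.

```bash
mkdir -p pics; cat > h.py <<'E'
import numpy as np, cv2
from bench import manip
from scipy.spatial.transform import Rotation as R
def cam(n):
    i=manip.camera_info(n); K=np.array(i["intrinsics"]); a=np.array(i["attitude"]); 
    M=R.from_quat(a).as_matrix() if a.size==4 else a
    return K,np.array(i["position"]),M
def ray(n,uv,z):
    K,p,M=cam(n); d=M@np.linalg.solve(K,[uv[0],uv[1],1]); return p+d*(z-p[2])/d[2]
def proj(n,P):
    K,p,M=cam(n); c=K@(M.T@(np.asarray(P,float)-p)); return c[:2]/c[2]
def snap(n,f):
    im=manip.camera(n); cv2.imwrite(f"pics/{f}.png",im[:,:,::-1]); return im
def st():
    o=manip.observe(); return {k:np.round(o[k],4).tolist() for k in("time_s","ee_pos","eef_rot","joint_pos","wrist_force","width")}
E
python3 - <<'E'
from h import *
print(st(), manip.tcp_to_grasp)
for n in("top","side"):
    snap(n,n+"0"); print(n,manip.camera_info(n))
    for q in("magnet_a_gap","plug_a","plug_a_mid","blade_1","blade_1_tip","tray","mat","frame","meter","dish"):
        z={"magnet_a_gap":.03,"plug_a":.03,"plug_a_mid":.08,"blade_1":.002,"blade_1_tip":.019}.get(q,0)
        for d in manip.pinpoint(q,n)[:6]:
            print(q,round(d["conf"],2),np.round(d["xy"]).tolist(),np.round(ray(n,d["xy"],z)[:2],3).tolist())
E
```

```text
{'time_s': 0.0, 'ee_pos': [0.2304, 0.5261, 0.2304], 'eef_rot': [-0.3873, 0.5925, 0.3866, 0.5912], 'joint_pos': [1.0845, 0.3076, 1.5076, -0.0, 1.3284, -0.0735], 'wrist_force': [0.7951, 0.1191, -0.9729], 'width': 0.0855} 0.0187
top {'intrinsics': array([[545.95382081,   0.        , 313.46414604],
       [  0.        , 545.95382081, 246.81416736],
       [  0.        ,   0.        ,   1.        ]]), 'position': array([ 0.244461  , -0.13659966,  1.33656395]), 'attitude': array([ 0.71687125, -0.68826158,  0.07739792, -0.08000737])}
magnet_a_gap 0.67 [337.0, 200.0] [0.662, -0.179]
plug_a 0.73 [336.0, 200.0] [0.664, -0.177]
plug_a 0.7 [198.0, 220.0] [0.596, 0.163]
plug_a 0.6 [261.0, 209.0] [0.633, 0.009]
plug_a 0.49 [421.0, 278.0] [0.475, -0.39]
plug_a_mid 0.66 [316.0, 150.0] [0.774, -0.122]
plug_a_mid 0.49 [340.0, 194.0] [0.663, -0.184]
blade_1 0.89 [398.0, 306.0] [0.407, -0.338]
blade_1 0.78 [513.0, 254.0] [0.548, -0.625]
blade_1 0.75 [401.0, 274.0] [0.486, -0.346]
blade_1 0.73 [405.0, 241.0] [0.572, -0.354]
blade_1 0.71 [378.0, 364.0] [0.267, -0.292]
blade_1 0.23 [115.0, 286.0] [0.429, 0
[... 1283 characters left out ...]
0, 137.0] [0.535, -0.644]
blade_1 0.68 [349.0, 192.0] [0.577, -0.359]
blade_1_tip 0.91 [424.0, 190.0] [0.394, -0.447]
blade_1_tip 0.22 [264.0, 281.0] [0.621, 0.016]
blade_1_tip 0.19 [289.0, 216.0] [0.671, -0.192]
mat 0.56 [386.0, 196.0] [0.483, -0.395]
mat 0.29 [288.0, 225.0] [0.668, -0.179]
mat 0.27 [261.0, 274.0] [0.645, -0.009]
mat 0.26 [288.0, 206.0] [0.7, -0.239]
frame 0.74 [163.0, 389.0] [0.672, 0.342]
frame 0.49 [403.0, 217.0] [0.41, -0.343]
frame 0.44 [351.0, 194.0] [0.57, -0.356]
meter 0.87 [300.0, 187.0] [0.706, -0.318]
meter 0.71 [290.0, 217.0] [0.678, -0.206]
meter 0.18 [400.0, 177.0] [0.476, -0.482]
dish 0.8 [352.0, 284.0] [0.437, -0.083]
dish 0.63 [375.0, 209.0] [0.488, -0.336]
```

View pics/top0.png

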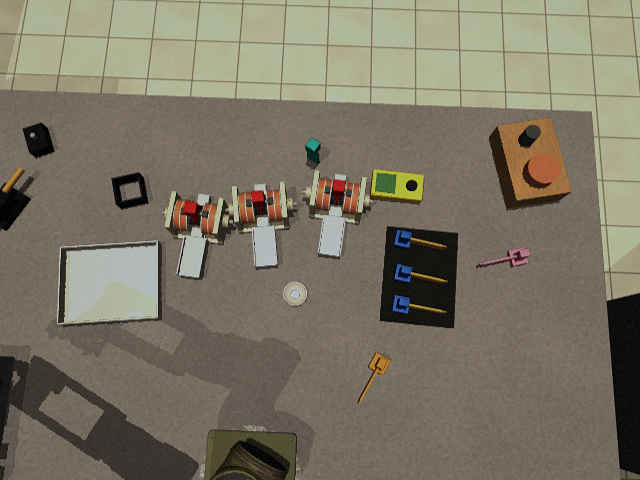

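View pics/side0.png

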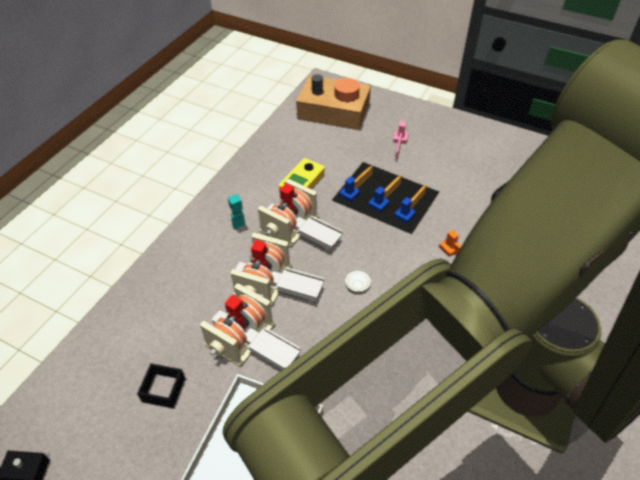

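Top view: three red-plugged magnets near pixels (190,208), (261,203) and (339,187). Three blue gauges stand on the mat near (403,239), (403,272) and (402,304), and the tray is at (110,283). The orange, pink and turquoise look-alikes are off the mat, and the side view agrees. So all three magnets get a gauge.

Next I'll fit the gauges, plugs and shelves more precisely.

```bash
cat > fit.py <<'E'
from h import *
from scipy.optimize import minimize
S=4
def box(x0,x1,y0,y1,z0,z1): return np.array([[x,y,z] for x in(x0,x1) for y in(y0,y1) for z in(z0,z1)],float)/1000
GAUGE=[box(-20,20,-20,20,0,16),box(-12,12,-9,9,16,58),box(0,95,-2.5,2.5,0,34),box(95,105,-1.2,1.2,0,34)]
HEAD=[box(-14,14,-14,14,70,104)]
def render(n,model,p,z0,roi):
    x,y,a=p; u0,v0,u1,v1=roi; m=np.zeros(((v1-v0)*S,(u1-u0)*S),np.uint8); c,s=np.cos(a),np.sin(a)
    K,cp,M=cam(n)
    for b in model:
        P=np.c_[x+c*b[:,0]-s*b[:,1], y+s*b[:,0]+c*b[:,1], z0+b[:,2]]
        q=(P-cp)@M@K.T; q=q[:,:2]/q[:,2:]
        h=cv2.convexHull((((q+.5-[u0,v0])*S-.5)*16).round().astype(np.int32)); cv2.fillConvexPoly(m,h,255,shift=4)
    return cv2.resize(m,None,fx=1/S,fy=1/S,interpolation=cv2.INTER_AREA)/255.
def fit(n,model,mask,p0,z0):
    ys,xs=np.nonzero(mask); roi=(max(xs.min()-12,0),max(ys.min()-12,0),min(xs.max()+13,640),min(ys.max()+13,480))
    t=mask[roi[1]:roi[3],roi[0]:roi[2]].astype(float); sc=np.array([.01,.01,.15]); best=None
    f=lambda d:((cv2.GaussianBlur(render(n,model,p0+d*sc,z0,roi)-t,(0,0),.8))**2).sum()
    for s in(1,.3):
        r=minimize(f,np.zeros(3) if best is None else best.x,method="Nelder-Mead",options=dict(initial_simplex=(0 if best is None else best.x)+s*np.vstack([np.zeros(3),np.eye(3)]),maxiter=150)); best=r
    return p0+best.x*sc,best.fun/t.sum()
def hsv(im): return cv2.cvtColor(np.ascontiguousarray(im),cv2.COLOR_RGB2HSV)
def near(mask,uv,r=40):
    k,l,stt,c=cv2.connectedComponentsWithStats(mask.astype(np.uint8),connectivity=8); b=None
    ids=[i for i in range(1,k) if stt[i,4]>15 and np.hypot(*(c[i]-uv))<r]
    return l==max(ids,key=lambda i:stt[i,4])
def gmask(im):
    H=hsv(im); h,s,v=[H[...,i].astype(int) for i in range(3)]
    return ((h>100)&(h<130)&(s>110)&(v>50))|((h>10)&(h<30)&(s>120)&(v>70))
def rmask(im):
    H=hsv(im); h,s,v=[H[...,i].astype(int) for i in range(3)]
    return ((h<6)|(h>172))&(s>170)&(v>50)
E
cat > m.py <<'E'
from fit import *
T=manip.camera("top"); Sd=manip.camera("side")
for g in([.407,-.338],[.486,-.346],[.572,-.354]):
    for n,im in(("top",T),("side",Sd)):
        try:
            m=near(gmask(im),proj(n,[g[0]-.005,g[1]-.04,.02]),25)
            print("gauge",n,np.round(fit(n,GAUGE,m,np.array([*g,-1.7]),.002),4),m.sum())
        except Exception as e: print(n,e)
for g in([.664,-.178],[.633,.007],[.594,.165]):
    for n,im in(("top",T),("side",Sd)):
        m=near(rmask(im),proj(n,[*g,.12]),15)
        print("plug",n,np.round(fit(n,HEAD,m,np.array([*g,-.1]),.03),4),m.sum())
cv2.imwrite("pics/mag.png",cv2.resize(T[160:290,155:385,::-1],None,fx=3.4,fy=3.4,interpolation=cv2.INTER_CUBIC))
E
python3 m.py
```

```text
top setting an array element with a sequence. The requested array has an inhomogeneous shape after 1 dimensions. The detected shape was (2,) + inhomogeneous part.
side setting an array element with a sequence. The requested array has an inhomogeneous shape after 1 dimensions. The detected shape was (2,) + inhomogeneous part.
top setting an array element with a sequence. The requested array has an inhomogeneous shape after 1 dimensions. The detected shape was (2,) + inhomogeneous part.
side setting an array element with a sequence. The requested array has an inhomogeneous shape after 1 dimensions. The detected shape was (2,) + inhomogeneous part.
top setting an array element with a sequence. The requested array has an inhomogeneous shape after 1 dimensions. The detected shape was (2,) + inhomogeneous part.
side setting an array element with a sequence. The requested array has an inhomogeneous shape after 1 dimensions. The detected shape was (2,) + inhomogeneous part.Traceback (most recent call last):
  File "m.py", line 12, in <module>
    print("plug",n,np.round(fit(n,HEAD,m,np.array([*g,-.1]),.03),4),m.sum())
                   ~~~~~~~~^^^^^^^^^^^^^^^^^^^^^^^^^^^^^^^^^^^^^^^^
    return _wrapfunc(a, 'round', decimals=decimals, out=out)
    return _wrapit(obj, method, *args, **kwds)
    conv = _array_converter(obj)
ValueError: setting an array element with a sequence. The requested array has an inhomogeneous shape after 1 dimensions. The detected shape was (2,) + inhomogeneous part.
```

```bash
sed -i 's/np.round(fit(\(.*\)),4),m.sum())/np.round(np.r_[fit(\1)],4),m.sum())/' m.py
sed -i 's/return p0+best.x\*sc,best.fun\/t.sum()/return np.r_[p0+best.x*sc,best.fun\/t.sum()]/' fit.py
cat >> m.py <<'E'
H=hsv(T); w=(H[...,1]<40)&(H[...,2]>150)
for g,yaw in(([.664,-.178],-.1),([.633,.007],0),([.594,.165],-.25)):
    c,s=np.cos(yaw),np.sin(yaw); q=proj("top",[g[0]-.1*c,g[1]-.1*s,.03])
    m=near(w,q,20); ys,xs=np.nonzero(m); 
    b=cv2.boxPoints(cv2.minAreaRect(np.c_[xs,ys].astype(np.float32)))
    P=np.array([ray("top",u,.035)[:2] for u in b]); e=[P[1]-P[0],P[2]-P[1]]; L=max(e,key=np.linalg.norm); L=L*np.sign(L[0])
    print("shelf",m.sum(),np.round(P.mean(0),4),"size",[round(float(np.linalg.norm(k)),4) for k in e],"yaw",round(float(np.arctan2(L[1],L[0])),4))
E
python3 m.py
```

```text
gauge top [ 0.4115 -0.3434 -1.7113  0.1005] 352
gauge side [ 0.411  -0.3477 -1.296   0.1405] 346
gauge top [ 0.4888 -0.3486 -1.7328  0.184 ] 328
gauge side [ 0.4876 -0.3519 -1.2287  0.1598] 335
gauge top [ 0.5756 -0.347  -1.7283  0.2947] 307
gauge side [ 0.5723 -0.349  -1.1558  0.1607] 299
plug top [ 0.668  -0.1787 -0.1134  0.2446] 137
plug side [ 0.6634 -0.1781  0.4723  0.1623] 216
plug top [0.6369 0.01   0.3511 0.2788] 135
plug side [0.6301 0.0077 0.5441 0.1326] 256
plug top [0.6021 0.1637 0.0641 0.3154] 147
plug side [0.5964 0.1612 0.496  0.1952] 313
shelf 968 [ 0.5848 -0.1606] size [0.1228, 0.0756] yaw -0.0797
shelf 972 [0.5489 0.007 ] size [0.0757, 0.1224] yaw 0.1531
shelf 936 [0.5168 0.1708] size [0.1224, 0.0571] yaw -0.0997
```

View pics/mag.png

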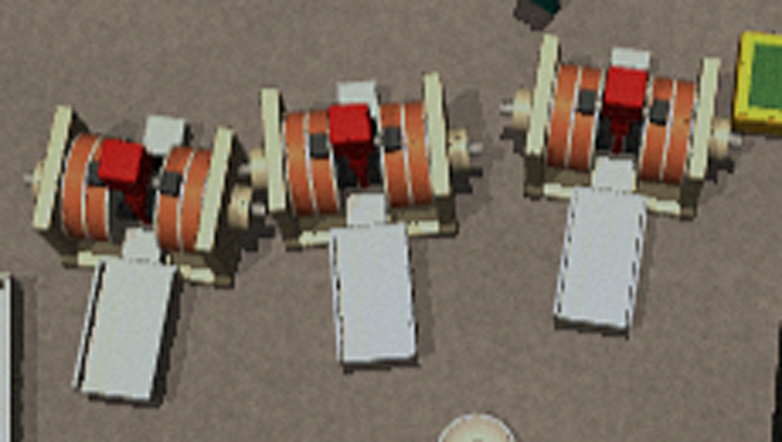

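```bash
cat > d.py <<'E'
from fit import *
pts={"L":((77,390),(155,402),(101,260),(177,266),(165,117)),"M":((342,362),(416,357),(331,228),(407,222),(357,83)),"R":((556,322),(629,333),(573,189),(646,195),(631,50))}
for k,v in pts.items():
    P=[ray("top",((u+.5)/3.4-.5+155,(w+.5)/3.4-.5+160),.037 if i<4 else .03)[:2] for i,(u,w) in enumerate(v)]
    F=(P[0]+P[1])/2;B=(P[2]+P[3])/2;E=P[4]
    an=lambda d:round(float(np.arctan2(d[1],d[0])),3)
    print(k,"F",F.round(4),"yaw FB",an(B-F),"FE",an(E-F),"len",np.linalg.norm(B-F).round(4),np.linalg.norm(E-F).round(4),"wid",np.linalg.norm(P[1]-P[0]).round(4),"gap",(F+.145*(E-F)/np.linalg.norm(E-F)).round(4))
out=[]
for n,f in(("top","top0"),("side","side0")):
    im=np.ascontiguousarray(cv2.imread(f"pics/{f}.png")[:,:,::-1]); u=proj(n,[.49,-.39,.03]).astype(int)
    m=gmask(im); k=5
    big=cv2.resize(im,None,fx=k,fy=k,interpolation=cv2.INTER_CUBIC)
    cs,_=cv2.findContours(cv2.resize(m.astype(np.uint8),None,fx=k,fy=k,interpolation=cv2.INTER_NEAREST),0,2); cv2.drawContours(big,cs,-1,(0,255,0),1)
    for g in([.4115,-.3434],[.4888,-.3486],[.5756,-.347]):
        r=(render(n,GAUGE,[*g,-1.72],.002,(0,0,640,480))>.5).astype(np.uint8)
        cs,_=cv2.findContours(cv2.resize(r,None,fx=k,fy=k,interpolation=cv2.INTER_NEAREST),0,2); cv2.drawContours(big,cs,-1,(255,0,255),1)
    out.append(big[(u[1]-60)*k:(u[1]+60)*k,(u[0]-40)*k:(u[0]+40)*k])
cv2.imwrite("pics/dbg.png",np.hstack(out)[:,:,::-1])
E
python3 d.py
```

```text
L F [0.4544 0.1718] yaw FB -0.079 FE -0.073 len 0.0978 0.2111 wid 0.0564 gap [0.5991 0.1611]
M F [ 0.4883 -0.013 ] yaw FB 0.133 FE 0.14 len 0.0995 0.2109 wid 0.0528 gap [0.6319 0.0072]
R F [ 0.5178 -0.1642] yaw FB -0.088 FE -0.101 len 0.1015 0.2146 wid 0.0528 gap [ 0.6621 -0.1787]
```

View pics/dbg.png

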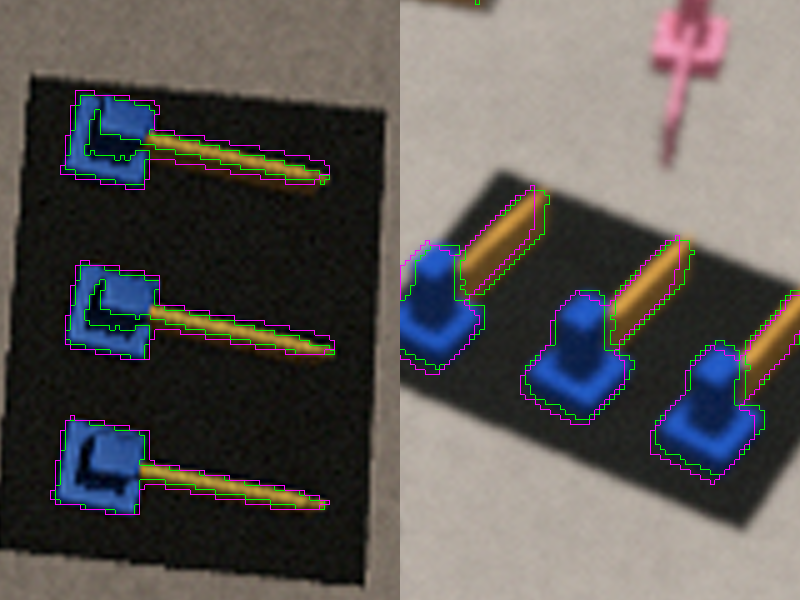

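The overlay shows that the poses with yaw -1.72 match both views. The odd side-view yaws came from masks split between blue and brass, so I'll close the masks. The magnet shelf lines give consistent gaps and yaws. I'll write a planner and start with the plugs.

```bash
cat > plan.py <<'E'
from h import *
def plan(wps,start=None):
    """wps: list of (x,y,z,jawyaw) ; prints per-call tool-frame shift/turn in jog units"""
    o=manip.observe(); p=np.array(o["ee_pos"]); r=R.from_quat(o["eef_rot"])
    M=r.as_matrix(); j=o["joint_pos"]
    print("t",round(o["time_s"],2),"p",p.round(4),"xax",M[:,0].round(3),"jawyaw",round(float(np.arctan2(M[1,2],M[0,2])),3),"j",np.round(j,2),"F",np.round(o["wrist_force"],1),"w",round(o["width"],4))
    for x,y,z,a in wps:
        zc=np.arctan2(r.as_matrix()[1,2],r.as_matrix()[0,2]); 
        if a is None: a=zc
        a=zc+(a-zc+np.pi/2)%np.pi-np.pi/2 if abs(a)<9 else a-100
        X=np.array([0,0,-1.]);Z=np.array([np.cos(a),np.sin(a),0]); t=R.from_matrix(np.c_[X,np.cross(Z,X),Z])
        d=(r.inv()*t).as_rotvec(); n=max(1,int(np.ceil(max(abs(d))/.5)))
        s=r.inv().apply(np.array([x,y,z])-p)
        print(" ->",[x,y,z],round(a,3),"xyz",(s/.5).round(4).tolist(),"rot",(d/.5).round(3).tolist(),"rows",round(max(np.linalg.norm(s)/.0417,np.linalg.norm(d)/.125),1))
        p=np.array([x,y,z]); r=t
E
cat > pl.py <<'E'
E
python3 - <<'E'
import re
s=open('fit.py').read()
s=s.replace("    return ((h>100)&(h<130)&(s>110)&(v>50))|((h>10)&(h<30)&(s>120)&(v>70))","    b=((h>100)&(h<130)&(s>110)&(v>30)).astype(np.uint8); y=((h>10)&(h<30)&(s>110)&(v>50)).astype(np.uint8)\n    return cv2.morphologyEx(b|y,cv2.MORPH_CLOSE,np.ones((5,5)))>0")
open('fit.py','w').write(s)
E
python3 - <<'E'
from fit import *
from plan import plan
for g in([.4115,-.3434],[.4888,-.3486],[.573,-.352]):
    for n in("top","side"):
        im=np.ascontiguousarray(cv2.imread(f"pics/{n}0.png")[:,:,::-1])
        m=near(gmask(im),proj(n,[g[0]-.005,g[1]-.03,.02]),25)
        print("gauge",n,np.round(fit(n,GAUGE,m,np.array([*g,-1.72]),.002),4),m.sum())
plan([(.599,.1615,.2,-.075+np.pi/2),(.599,.1615,.102,-.075+np.pi/2)])
E
```

```text
gauge top [ 0.4115 -0.3438 -1.7213  0.0147] 423
gauge side [ 0.4105 -0.3497 -1.7341  0.0422] 554
gauge top [ 0.4883 -0.3486 -1.7455  0.0221] 429Traceback (most recent call last):
  File "<stdin>", line 7, in <module>
  File "fit.py", line 20, in fit
    r=minimize(f,np.zeros(3) if best is None else best.x,method="Nelder-Mead",options=dict(initial_simplex=(0 if best is None else best.x)+s*np.vstack([np.zeros(3),np.eye(3)]),maxiter=150)); best=r
    res = _minimize_neldermead(fun, x0, args, callback, bounds=bounds,
                               **options)
    fxr = func(xr)
    fx = function(np.copy(x), *(wrapper_args + args))
  File "fit.py", line 18, in <lambda>
    f=lambda d:((cv2.GaussianBlur(render(n,model,p0+d*sc,z0,roi)-t,(0,0),.8))**2).sum()
                                  ~~~~~~^^^^^^^^^^^^^^^^^^^^^^^^
  File "fit.py", line 9, in render
    K,cp,M=cam(n)
           ~~~^^^
  File "h.py", line 5, in cam
    i=manip.camera_info(n); K=np.array(i["intrinsics"]); a=np.array(i["attitude"]);
ValueError: time passes only in moves, steps and waits
```

```bash
sed -i 's/^def cam(n):/import functools\n@functools.lru_cache(None)\ndef cam(n):/' h.py
cat > gf.py <<'E'
from fit import *
def gfit(n,im,g,z=.002,r=25):
    m=near(gmask(im),proj(n,[g[0]+.03*np.cos(g[2]),g[1]+.03*np.sin(g[2]),.02+z]),r)
    return fit(n,GAUGE,m,np.array(g,float),z)
E
python3 - <<'E'
from gf import *
from plan import plan
for g in([.4115,-.3434,-1.72],[.4888,-.3486,-1.72],[.573,-.352,-1.72]):
    for n in("top","side"):
        im=np.ascontiguousarray(cv2.imread(f"pics/{n}0.png")[:,:,::-1])
        print("gauge",n,gfit(n,im,g).round(4))
plan([(.599,.1615,.2,-.075+np.pi/2),(.599,.1615,.102,-.075+np.pi/2)])
E
```

```text
gauge top [ 0.4115 -0.3438 -1.7213  0.0147]
gauge side [ 0.4105 -0.3497 -1.7341  0.0422]
gauge top [ 0.4883 -0.3486 -1.7455  0.0221]
gauge side [ 0.4877 -0.3541 -1.7629  0.0322]
gauge top [ 0.5749 -0.3473 -1.7563  0.0177]
gauge side [ 0.5721 -0.3524 -1.7433  0.0336]
t 1.3 p [0.2307 0.5267 0.2313] xax [-0. -0. -1.] jawyaw 1.158 j [ 1.08  0.31  1.51  0.    1.33 -0.07] F [-1.1 -0.7  0.2] w 0.085
 -> [0.599, 0.1615, 0.2] 1.496 xyz [0.0626, -0.9678, -0.3735] rot [-0.676, -0.0, -0.0] rows 12.5
 -> [0.599, 0.1615, 0.102] 1.496 xyz [0.196, 0.0, 0.0] rot [0.0, 0.0, 0.0] rows 2.4
```

```bash
python3 -m jog '[{"rot":[0,0,0],"xyz":[0.032,-0.484,-0.187],"jaw":1},{"rot":[0,0,0],"xyz":[0.032,-0.484,-0.187],"jaw":1},{"rot":[0,0,0],"xyz":[0.032,-0.484,-0.187],"jaw":1},{"rot":[0,0,0],"xyz":[0.032,-0.484,-0.187],"jaw":1},{"rot":[0,0,0],"xyz":[0.032,-0.484,-0.187],"jaw":1},{"rot":[0,0,0],"xyz":[0.032,-0.484,-0.187],"jaw":1},{"rot":[0,0,0],"xyz":[0.032,-0.484,-0.187],"jaw":1},{"rot":[0,0,0],"xyz":[0.032,-0.484,-0.187],"jaw":1}]' 100
python3 -m jog '[{"rot":[-0.3,0,0],"xyz":[0.03,-0.484,-0.187],"jaw":1},{"rot":[-0.676,0,0],"xyz":[0.03,-0.484,-0.187],"jaw":1},{"rot":[-0.676,0,0],"xyz":[0.03,-0.484,-0.187],"jaw":1},{"rot":[-0.676,0,0],"xyz":[0.03,-0.484,-0.187],"jaw":1},{"rot":[-0.676,0,0],"xyz":[0.03,-0.484,-0.187],"jaw":1},{"rot":[-0.676,0,0],"xyz":[0.03,-0.484,-0.187],"jaw":1},{"rot":[-0.676,0,0],"xyz":[0.03,-0.484,-0.187],"jaw":1},{"rot":[-0.676,0,0],"xyz":[0.03,-0.484,-0.187],"jaw":1}]'
python3 - <<'E'
from plan import *
plan([(.599,.1615,.102,-.075+np.pi/2)])
snap("side","s1")
E
```

```text
time_s: 1.97
ee_pos: [0.417, 0.3418, 0.2151]
eef_rot: [-0.386, 0.593, 0.385, 0.593]
wrist_force: [-0.7, 0.6, -0.4]
width: 0.0852
time_s: 2.63
ee_pos: [0.6017, 0.1597, 0.1998]
eef_rot: [-0.481, 0.519, 0.48, 0.519]
wrist_force: [-0.3, 0.3, 0.3]
width: 0.0854
t 2.63 p [0.6017 0.1597 0.1998] xax [ 0.001 -0.    -1.   ] jawyaw 1.493 j [ 0.19  0.4   1.45 -0.    1.3  -1.3 ] F [-0.3  0.3  0.3] w 0.0854
 -> [0.599, 0.1615, 0.102] 1.496 xyz [0.1956, 0.0058, 0.0031] rot [-0.005, -0.001, 0.002] rows 2.3
```

View pics/s1.png

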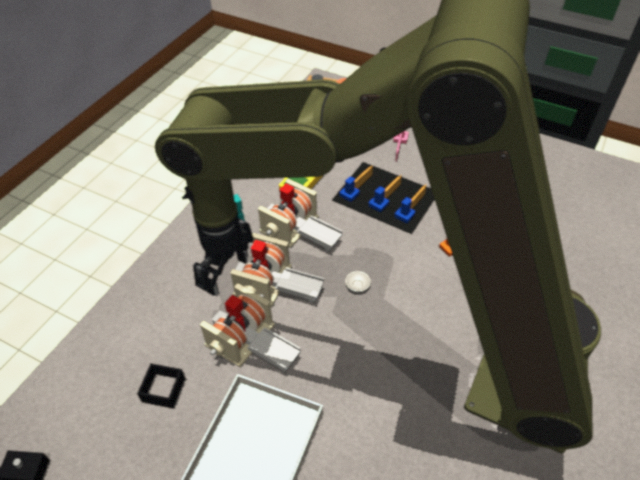

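Side view: the gripper hangs above the left magnet's red plug (235,303). Nothing is disturbed. Descending straight down.

```bash
python3 -m jog '[{"rot":[0,0,0],"xyz":[0.05,0,0],"jaw":1},{"rot":[0,0,0],"xyz":[0.1,0,0],"jaw":1},{"rot":[0,0,0],"xyz":[0.15,0,0],"jaw":1},{"rot":[0,0,0],"xyz":[0.19,0,0],"jaw":1},{"rot":[0,0,0],"xyz":[0.196,0,0],"jaw":1},{"rot":[0,0,0],"xyz":[0.196,0,0],"jaw":1},{"rot":[0,0,0],"xyz":[0.196,0,0],"jaw":1},{"rot":[0,0,0],"xyz":[0.196,0,0],"jaw":1}]'
python3 - <<'E'
from plan import *
plan([(.599,.1615,.102,-.075+np.pi/2)])
E
```

```text
time_s: 3.35
ee_pos: [0.5998, 0.1625, 0.1041]
eef_rot: [-0.482, 0.517, 0.481, 0.519]
wrist_force: [-1.1, -0.1, 0.6]
width: 0.0852
t 3.35 p [0.5998 0.1625 0.1041] xax [ 0.003  0.001 -1.   ] jawyaw 1.497 j [ 0.2   0.48  1.57  0.    1.09 -1.3 ] F [-1.1 -0.1  0.6] w 0.0852
 -> [0.599, 0.1615, 0.102] 1.496 xyz [0.0042, 0.0015, -0.0021] rot [0.003, 0.002, 0.006] rows 0.1
```

```bash
python3 -m jog '[{"rot":[0,0,0],"xyz":[0.002,0,0],"jaw":0},{"rot":[0,0,0],"xyz":[0.002,0,0],"jaw":0},{"rot":[0,0,0],"xyz":[0.002,0,0],"jaw":0},{"rot":[0,0,0],"xyz":[0.002,0,0],"jaw":0},{"rot":[0,0,0],"xyz":[0.002,0,0],"jaw":0},{"rot":[0,0,0],"xyz":[0.002,0,0],"jaw":0},{"rot":[0,0,0],"xyz":[0.002,0,0],"jaw":0},{"rot":[0,0,0],"xyz":[0.002,0,0],"jaw":0}]' 100
python3 -m jog '[{"rot":[0,0,0],"xyz":[-0.01,0,0],"jaw":0},{"rot":[0,0,0],"xyz":[-0.02,0,0],"jaw":0},{"rot":[0,0,0],"xyz":[-0.03,0,0],"jaw":0},{"rot":[0,0,0],"xyz":[-0.05,0,0],"jaw":0},{"rot":[0,0,0],"xyz":[-0.07,0,0],"jaw":0},{"rot":[0,0,0],"xyz":[-0.09,0,0],"jaw":0},{"rot":[0,0,0],"xyz":[-0.11,0,0],"jaw":0},{"rot":[0,0,0],"xyz":[-0.13,0,0],"jaw":0}]'
python3 - <<'E'
from plan import *
plan([(.599,.1615,.235,None),(.485,.363,.235,np.pi/2),(.485,.363,.09,np.pi/2)])
for d in manip.spot_in("plug_a","top") if manip.camera("top") is not None else 0: print(d)
for d in manip.pinpoint("tray","top"): print(d)
E
```

```text
time_s: 4.02
ee_pos: [0.5997, 0.1616, 0.102]
eef_rot: [-0.481, 0.518, 0.481, 0.519]
wrist_force: [0.6, 1.5, 5.0]
width: 0.0267
time_s: 4.68
ee_pos: [0.5997, 0.1609, 0.1688]
eef_rot: [-0.482, 0.518, 0.48, 0.519]
wrist_force: [0.2, 0.4, -1.1]
width: 0.0268
t 4.68 p [0.5997 0.1609 0.1688] xax [ 0.003 -0.    -1.   ] jawyaw 1.496 j [ 0.19  0.42  1.49 -0.    1.23 -1.3 ] F [ 0.2  0.4 -1.1] w 0.0268
 -> [0.599, 0.1615, 0.235] 1.496 xyz [-0.1324, 0.0011, 0.0011] rot [-0.0, 0.0, 0.005] rows 1.6
 -> [0.485, 0.363, 0.235] 1.571 xyz [0.0, 0.2575, 0.3848] rot [-0.15, 0.0, 0.0] rows 5.6
 -> [0.485, 0.363, 0.09] 1.571 xyz [0.29, 0.0, 0.0] rot [0.0, 0.0, 0.0] rows 3.5
{'xy': [261.0, 198.2], 'conf': 0.73}
{'xy': [334.9, 188.5], 'conf': 0.64}
{'xy': [397.4, 185.8], 'conf': 0.48}
{'xy': [262.2, 216.3], 'conf': 0.39}
```

```bash
python3 -m jog '[{"rot":[0,0,0],"xyz":[-0.04,0,0],"jaw":0},{"rot":[0,0,0],"xyz":[-0.08,0,0],"jaw":0},{"rot":[0,0,0],"xyz":[-0.11,0,0],"jaw":0},{"rot":[0,0,0],"xyz":[-0.132,0,0],"jaw":0},{"rot":[0,0,0],"xyz":[-0.132,0,0],"jaw":0},{"rot":[0,0,0],"xyz":[-0.132,0,0],"jaw":0},{"rot":[0,0,0],"xyz":[-0.132,0,0],"jaw":0},{"rot":[0,0,0],"xyz":[-0.132,0,0],"jaw":0}]'
python3 -m jog '[{"rot":[0,0,0],"xyz":[0,0.02,0.03],"jaw":0},{"rot":[0,0,0],"xyz":[0,0.06,0.09],"jaw":0},{"rot":[-0.05,0,0],"xyz":[0,0.1,0.15],"jaw":0},{"rot":[-0.1,0,0],"xyz":[0,0.145,0.217],"jaw":0},{"rot":[-0.15,0,0],"xyz":[0,0.19,0.284],"jaw":0},{"rot":[-0.15,0,0],"xyz":[0,0.23,0.344],"jaw":0},{"rot":[-0.15,0,0],"xyz":[0,0.257,0.385],"jaw":0},{"rot":[-0.15,0,0],"xyz":[0,0.257,0.385],"jaw":0}]'
python3 -m jog '[{"rot":[0,0,0],"xyz":[0.01,0,0],"jaw":0},{"rot":[0,0,0],"xyz":[0.06,0,0],"jaw":0},{"rot":[0,0,0],"xyz":[0.12,0,0],"jaw":0},{"rot":[0,0,0],"xyz":[0.18,0,0],"jaw":0},{"rot":[0,0,0],"xyz":[0.23,0,0],"jaw":0},{"rot":[0,0,0],"xyz":[0.28,0,0],"jaw":0},{"rot":[0,0,0],"xyz":[0.28,0,0],"jaw":0},{"rot":[0,0,0],"xyz":[0.28,0,0],"jaw":0}]'
python3 - <<'E'
from plan import *
plan([(.485,.363,.08,np.pi/2)])
im=snap("side","s2")
E
```

```text
time_s: 5.5
ee_pos: [0.598, 0.161, 0.2307]
eef_rot: [-0.48, 0.519, 0.482, 0.517]
wrist_force: [-0.1, 0.0, -0.7]
width: 0.0269
time_s: 6.17
ee_pos: [0.4819, 0.3669, 0.2311]
eef_rot: [-0.5, 0.499, 0.502, 0.498]
wrist_force: [0.7, 0.4, -1.0]
width: 0.0272
time_s: 6.83
ee_pos: [0.4845, 0.3608, 0.0903]
eef_rot: [-0.499, 0.502, 0.5, 0.498]
wrist_force: [-0.3, -0.2, -0.6]
width: 0.0272
t 6.83 p [0.4845 0.3608 0.0903] xax [-0.004 -0.003 -1.   ] jawyaw 1.57 j [ 0.57  0.48  1.62 -0.    1.05 -1.  ] F [-0.3 -0.2 -0.6] w 0.0272
 -> [0.485, 0.363, 0.08] 1.571 xyz [0.0206, -0.0011, 0.0046] rot [-0.002, -0.006, -0.008] rows 0.3
```

View pics/s2.png

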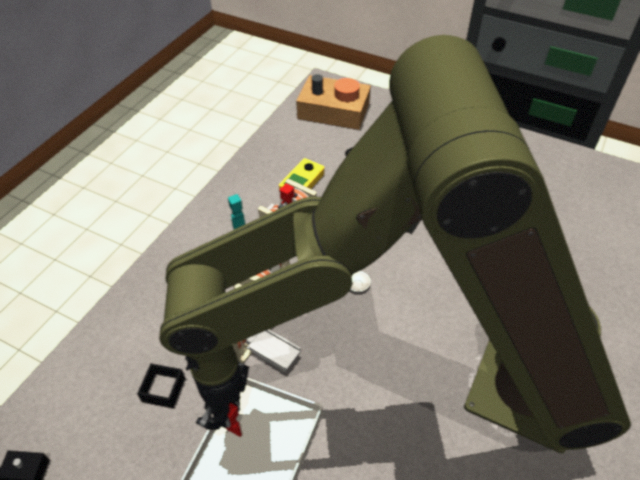

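The plug hangs upright over the tray at (235,425). Lowering it, releasing, and planning the trip to the middle magnet.

```bash
python3 -m jog '[{"rot":[0,0,0],"xyz":[0.01,0,0],"jaw":0},{"rot":[0,0,0],"xyz":[0.022,0,0],"jaw":0},{"rot":[0,0,0],"xyz":[0.022,0,0],"jaw":0.4},{"rot":[0,0,0],"xyz":[0.022,0,0],"jaw":0.7},{"rot":[0,0,0],"xyz":[0.022,0,0],"jaw":1},{"rot":[0,0,0],"xyz":[0.022,0,0],"jaw":1},{"rot":[0,0,0],"xyz":[0.022,0,0],"jaw":1},{"rot":[0,0,0],"xyz":[0.022,0,0],"jaw":1}]'
python3 -m jog '[{"rot":[0,0,0],"xyz":[-0.05,0,0],"jaw":1},{"rot":[0,0,0],"xyz":[-0.12,0,0],"jaw":1},{"rot":[0,0,0],"xyz":[-0.2,0,0],"jaw":1},{"rot":[0,0,0],"xyz":[-0.26,0,0],"jaw":1},{"rot":[0,0,0],"xyz":[-0.26,0,0],"jaw":1},{"rot":[0,0,0],"xyz":[-0.26,0,0],"jaw":1},{"rot":[0,0,0],"xyz":[-0.26,0,0],"jaw":1},{"rot":[0,0,0],"xyz":[-0.26,0,0],"jaw":1}]'
python3 - <<'E'
from plan import *
a=.137+np.pi/2
plan([(.5585,.185,.205,None),(.632,.0075,.2,a),(.632,.0075,.102,a)])
E
```

```text
time_s: 7.55
ee_pos: [0.4853, 0.3629, 0.0816]
eef_rot: [0.5, -0.5, -0.5, -0.5]
wrist_force: [-0.1, -0.2, 0.6]
width: 0.0858
time_s: 8.22
ee_pos: [0.4842, 0.3621, 0.2096]
eef_rot: [-0.5, 0.501, 0.5, 0.499]
wrist_force: [-0.2, 0.3, 0.0]
width: 0.0854
t 8.22 p [0.4842 0.3621 0.2096] xax [-0.003 -0.002 -1.   ] jawyaw 1.571 j [ 0.57  0.37  1.47 -0.    1.31 -1.  ] F [-0.2  0.3  0. ] w 0.0854
 -> [0.5585, 0.185, 0.205] 1.571 xyz [0.0095, -0.1486, -0.3542] rot [-0.0, -0.004, -0.006] rows 4.6
 -> [0.632, 0.0075, 0.2] 1.708 xyz [0.01, -0.1469, -0.355] rot [-0.274, 0.0, 0.0] rows 4.6
 -> [0.632, 0.0075, 0.102] 1.708 xyz [0.196, 0.0, 0.0] rot [0.0, 0.0, 0.0] rows 2.4
```

```bash
python3 -m jog '[{"rot":[0,0,0],"xyz":[0.002,-0.02,-0.05],"jaw":1},{"rot":[0,0,0],"xyz":[0.004,-0.05,-0.12],"jaw":1},{"rot":[0,0,0],"xyz":[0.006,-0.08,-0.19],"jaw":1},{"rot":[0,0,0],"xyz":[0.008,-0.11,-0.26],"jaw":1},{"rot":[0,0,0],"xyz":[0.01,-0.14,-0.33],"jaw":1},{"rot":[0,0,0],"xyz":[0.01,-0.17,-0.4],"jaw":1},{"rot":[0,0,0],"xyz":[0.01,-0.2,-0.47],"jaw":1},{"rot":[0,0,0],"xyz":[0.01,-0.22,-0.52],"jaw":1}]'
python3 -m jog '[{"rot":[-0.1,0,0],"xyz":[0.01,-0.03,-0.07],"jaw":1},{"rot":[-0.2,0,0],"xyz":[0.01,-0.055,-0.13],"jaw":1},{"rot":[-0.274,0,0],"xyz":[0.01,-0.07,-0.17],"jaw":1},{"rot":[-0.274,0,0],"xyz":[0.01,-0.076,-0.189],"jaw":1},{"rot":[-0.274,0,0],"xyz":[0.01,-0.076,-0.189],"jaw":1},{"rot":[-0.274,0,0],"xyz":[0.01,-0.076,-0.189],"jaw":1},{"rot":[-0.274,0,0],"xyz":[0.01,-0.076,-0.189],"jaw":1},{"rot":[-0.274,0,0],"xyz":[0.01,-0.076,-0.189],"jaw":1}]'
python3 - <<'E'
from plan import *
a=.137+np.pi/2
plan([(.632,.0075,.102,a)])
E
```

```text
time_s: 8.88
ee_pos: [0.5953, 0.0996, 0.204]
eef_rot: [-0.499, 0.502, 0.5, 0.499]
wrist_force: [-0.2, 0.7, -0.3]
width: 0.0853
time_s: 9.55
ee_pos: [0.6325, 0.0101, 0.2011]
eef_rot: [-0.533, 0.464, 0.534, 0.464]
wrist_force: [-0.6, -0.6, 1.3]
width: 0.0857
t 9.55 p [0.6325 0.0101 0.2011] xax [-0.001  0.001 -1.   ] jawyaw 1.709 j [-0.05  0.41  1.42  0.    1.31 -1.76] F [-0.6 -0.6  1.3] w 0.0857
 -> [0.632, 0.0075, 0.102] 1.708 xyz [0.1981, 0.0016, -0.0051] rot [0.003, 0.002, -0.002] rows 2.4
```

Good. Next: descend, grip, pull.

```bash
python3 -m jog '[{"rot":[0,0,0],"xyz":[0.05,0,-0.004],"jaw":1},{"rot":[0,0,0],"xyz":[0.1,0,-0.004],"jaw":1},{"rot":[0,0,0],"xyz":[0.15,0,-0.004],"jaw":1},{"rot":[0,0,0],"xyz":[0.19,0,-0.004],"jaw":1},{"rot":[0,0,0],"xyz":[0.198,0,-0.004],"jaw":1},{"rot":[0,0,0],"xyz":[0.198,0,-0.004],"jaw":1},{"rot":[0,0,0],"xyz":[0.198,0,-0.004],"jaw":1},{"rot":[0,0,0],"xyz":[0.198,0,-0.004],"jaw":1}]'
python3 -m jog '[{"rot":[0,0,0],"xyz":[0,0,0],"jaw":0},{"rot":[0,0,0],"xyz":[0,0,0],"jaw":0},{"rot":[0,0,0],"xyz":[0,0,0],"jaw":0},{"rot":[0,0,0],"xyz":[0,0,0],"jaw":0},{"rot":[0,0,0],"xyz":[0,0,0],"jaw":0},{"rot":[0,0,0],"xyz":[0,0,0],"jaw":0},{"rot":[0,0,0],"xyz":[0,0,0],"jaw":0},{"rot":[0,0,0],"xyz":[0,0,0],"jaw":0}]' 100
python3 -m jog '[{"rot":[0,0,0],"xyz":[-0.01,0,0],"jaw":0},{"rot":[0,0,0],"xyz":[-0.02,0,0],"jaw":0},{"rot":[0,0,0],"xyz":[-0.03,0,0],"jaw":0},{"rot":[0,0,0],"xyz":[-0.05,0,0],"jaw":0},{"rot":[0,0,0],"xyz":[-0.09,0,0],"jaw":0},{"rot":[0,0,0],"xyz":[-0.15,0,0],"jaw":0},{"rot":[0,0,0],"xyz":[-0.21,0,0],"jaw":0},{"rot":[0,0,0],"xyz":[-0.264,0,0],"jaw":0}]'
python3 - <<'E'
from plan import *
plan([(.435,.363,.235,np.pi/2),(.435,.363,.08,np.pi/2)])
E
```

```text
time_s: 10.22
ee_pos: [0.6349, 0.0068, 0.1041]
eef_rot: [0.534, -0.464, -0.532, -0.465]
wrist_force: [1.1, -0.1, 0.7]
width: 0.0853
time_s: 10.88
ee_pos: [0.6339, 0.0077, 0.1031]
eef_rot: [-0.533, 0.464, 0.533, 0.465]
wrist_force: [-1.1, 4.4, 6.5]
width: 0.0264
time_s: 11.55
ee_pos: [0.6348, 0.0047, 0.2389]
eef_rot: [0.535, -0.464, -0.531, -0.465]
wrist_force: [0.3, 0.1, -0.1]
width: 0.0266
t 11.55 p [0.6348 0.0047 0.2389] xax [ 0.005 -0.003 -1.   ] jawyaw 1.708 j [-0.06  0.38  1.37 -0.    1.39 -1.76] F [ 0.3  0.1 -0.1] w 0.0266
 -> [0.435, 0.363, 0.235] 1.571 xyz [0.0037, 0.2982, 0.7644] rot [0.273, -0.007, 0.009] rows 9.8
 -> [0.435, 0.363, 0.08] 1.571 xyz [0.31, 0.0, 0.0] rot [0.0, 0.0, 0.0] rows 3.7
```

```bash
python3 -m jog '[{"rot":[0,0,0],"xyz":[0,0.015,0.04],"jaw":0},{"rot":[0,0,0],"xyz":[0,0.035,0.09],"jaw":0},{"rot":[0,0,0],"xyz":[0,0.06,0.15],"jaw":0},{"rot":[0,0,0],"xyz":[0,0.086,0.22],"jaw":0},{"rot":[0,0,0],"xyz":[0,0.113,0.29],"jaw":0},{"rot":[0,0,0],"xyz":[0,0.14,0.36],"jaw":0},{"rot":[0,0,0],"xyz":[0,0.168,0.43],"jaw":0},{"rot":[0,0,0],"xyz":[0,0.195,0.5],"jaw":0}]'
python3 -m jog '[{"rot":[0.05,0,0],"xyz":[0.003,0.027,0.07],"jaw":0},{"rot":[0.1,0,0],"xyz":[0.003,0.055,0.14],"jaw":0},{"rot":[0.2,0,0],"xyz":[0.003,0.082,0.21],"jaw":0},{"rot":[0.273,0,0],"xyz":[0.003,0.095,0.245],"jaw":0},{"rot":[0.273,0,0],"xyz":[0.003,0.103,0.264],"jaw":0},{"rot":[0.273,0,0],"xyz":[0.003,0.103,0.264],"jaw":0},{"rot":[0.273,0,0],"xyz":[0.003,0.103,0.264],"jaw":0},{"rot":[0.273,0,0],"xyz":[0.003,0.103,0.264],"jaw":0}]'
python3 -m jog '[{"rot":[0,0,0],"xyz":[0.02,0,0],"jaw":0},{"rot":[0,0,0],"xyz":[0.08,0,0],"jaw":0},{"rot":[0,0,0],"xyz":[0.15,0,0],"jaw":0},{"rot":[0,0,0],"xyz":[0.22,0,0],"jaw":0},{"rot":[0,0,0],"xyz":[0.28,0,0],"jaw":0},{"rot":[0,0,0],"xyz":[0.3,0,0],"jaw":0},{"rot":[0,0,0],"xyz":[0.3,0,0],"jaw":0},{"rot":[0,0,0],"xyz":[0.3,0,0],"jaw":0}]'
python3 - <<'E'
from plan import *
plan([(.435,.363,.08,np.pi/2)])
E
```

```text
time_s: 12.22
ee_pos: [0.5035, 0.241, 0.2373]
eef_rot: [0.535, -0.464, -0.531, -0.466]
wrist_force: [-0.2, 0.0, -1.8]
width: 0.0263
time_s: 12.88
ee_pos: [0.435, 0.3631, 0.2336]
eef_rot: [0.501, -0.5, -0.499, -0.5]
wrist_force: [0.2, -0.5, -0.6]
width: 0.0267
time_s: 13.55
ee_pos: [0.4345, 0.3638, 0.0828]
eef_rot: [-0.5, 0.5, 0.5, 0.5]
wrist_force: [0.6, 1.2, -0.1]
width: 0.0264
t 13.55 p [0.4345 0.3638 0.0828] xax [-0. -0. -1.] jawyaw 1.57 j [ 0.62  0.45  1.71 -0.    0.98 -0.95] F [ 0.6  1.2 -0.1] w 0.0264
 -> [0.435, 0.363, 0.08] 1.571 xyz [0.0056, -0.001, -0.0017] rot [-0.001, -0.001, -0.0] rows 0.1
```

```bash
python3 -m jog '[{"rot":[0,0,0],"xyz":[0.004,0,0],"jaw":0},{"rot":[0,0,0],"xyz":[0.004,0,0],"jaw":0.4},{"rot":[0,0,0],"xyz":[0.004,0,0],"jaw":0.7},{"rot":[0,0,0],"xyz":[0.004,0,0],"jaw":1},{"rot":[0,0,0],"xyz":[0.004,0,0],"jaw":1},{"rot":[0,0,0],"xyz":[0.004,0,0],"jaw":1},{"rot":[0,0,0],"xyz":[0.004,0,0],"jaw":1},{"rot":[0,0,0],"xyz":[0.004,0,0],"jaw":1}]'
python3 -m jog '[{"rot":[0,0,0],"xyz":[-0.05,0,0],"jaw":1},{"rot":[0,0,0],"xyz":[-0.12,0,0],"jaw":1},{"rot":[0,0,0],"xyz":[-0.2,0,0],"jaw":1},{"rot":[0,0,0],"xyz":[-0.26,0,0],"jaw":1},{"rot":[0,0,0],"xyz":[-0.26,0,0],"jaw":1},{"rot":[0,0,0],"xyz":[-0.26,0,0],"jaw":1},{"rot":[0,0,0],"xyz":[-0.26,0,0],"jaw":1},{"rot":[0,0,0],"xyz":[-0.26,0,0],"jaw":1}]'
python3 - <<'E'
from plan import *
a=-.095+np.pi/2
plan([(.6625,-.1785,.205,a),(.6625,-.1785,.102,a)])
E
```

```text
time_s: 14.22
ee_pos: [0.4337, 0.3644, 0.0809]
eef_rot: [0.5, -0.5, -0.5, -0.5]
wrist_force: [0.4, -0.1, 0.5]
width: 0.0853
time_s: 14.88
ee_pos: [0.4327, 0.3636, 0.2091]
eef_rot: [-0.5, 0.501, 0.5, 0.499]
wrist_force: [-0.6, 0.0, 0.5]
width: 0.0852
t 14.88 p [0.4327 0.3636 0.2091] xax [-0.003 -0.002 -1.   ] jawyaw 1.571 j [ 0.62  0.31  1.56 -0.    1.28 -0.95] F [-0.6  0.   0.5] w 0.0852
 -> [0.6625, -0.1785, 0.205] 1.476 xyz [0.0092, -0.4589, -1.0844] rot [0.191, -0.004, -0.005] rows 14.1
 -> [0.6625, -0.1785, 0.102] 1.476 xyz [0.206, 0.0, 0.0] rot [0.0, 0.0, 0.0] rows 2.5
```

```bash
python3 -m jog '[{"rot":[0,0,0],"xyz":[0,-0.03,-0.07],"jaw":1},{"rot":[0,0,0],"xyz":[0,-0.06,-0.14],"jaw":1},{"rot":[0,0,0],"xyz":[0,-0.09,-0.21],"jaw":1},{"rot":[0,0,0],"xyz":[0,-0.12,-0.28],"jaw":1},{"rot":[0,0,0],"xyz":[0,-0.15,-0.354],"jaw":1},{"rot":[0,0,0],"xyz":[0,-0.18,-0.425],"jaw":1},{"rot":[0,0,0],"xyz":[0,-0.21,-0.496],"jaw":1},{"rot":[0,0,0],"xyz":[0,-0.24,-0.567],"jaw":1}]'
python3 -m jog '[{"rot":[0,0,0],"xyz":[0.005,-0.03,-0.07],"jaw":1},{"rot":[0,0,0],"xyz":[0.009,-0.06,-0.14],"jaw":1},{"rot":[0.05,0,0],"xyz":[0.009,-0.09,-0.21],"jaw":1},{"rot":[0.1,0,0],"xyz":[0.009,-0.12,-0.28],"jaw":1},{"rot":[0.15,0,0],"xyz":[0.009,-0.15,-0.354],"jaw":1},{"rot":[0.191,0,0],"xyz":[0.009,-0.18,-0.425],"jaw":1},{"rot":[0.191,0,0],"xyz":[0.009,-0.21,-0.496],"jaw":1},{"rot":[0.191,0,0],"xyz":[0.009,-0.219,-0.517],"jaw":1}]'
python3 -m jog '[{"rot":[0,0,0],"xyz":[0.02,0,0],"jaw":1},{"rot":[0,0,0],"xyz":[0.06,0,0],"jaw":1},{"rot":[0,0,0],"xyz":[0.08,0,0],"jaw":1},{"rot":[0,0,0],"xyz":[0.08,0,0],"jaw":1},{"rot":[0,0,0],"xyz":[0.08,0,0],"jaw":1},{"rot":[0,0,0],"xyz":[0.08,0,0],"jaw":1},{"rot":[0,0,0],"xyz":[0.08,0,0],"jaw":1},{"rot":[0,0,0],"xyz":[0.08,0,0],"jaw":1}]'
python3 - <<'E'
from plan import *
a=-.095+np.pi/2
plan([(.6625,-.1785,.102,a)])
E
```

```text
time_s: 15.55
ee_pos: [0.5531, 0.079, 0.2088]
eef_rot: [-0.499, 0.501, 0.501, 0.499]
wrist_force: [0.6, -0.6, 0.5]
width: 0.0854
time_s: 16.22
ee_pos: [0.6647, -0.1832, 0.2034]
eef_rot: [-0.475, 0.525, 0.475, 0.523]
wrist_force: [1.0, -0.1, -0.0]
width: 0.0855
time_s: 16.88
ee_pos: [0.6643, -0.1771, 0.1676]
eef_rot: [-0.477, 0.523, 0.475, 0.523]
wrist_force: [-0.4, 0.2, -0.5]
width: 0.0852
t 16.88 p [ 0.6643 -0.1771  0.1676] xax [ 0.002 -0.001 -1.   ] jawyaw 1.477 j [-0.32  0.51  1.34  0.    1.29 -1.8 ] F [-0.4  0.2 -0.5] w 0.0852
 -> [0.6625, -0.1785, 0.102] 1.476 xyz [0.1313, 0.0036, -0.0031] rot [0.002, -0.001, 0.004] rows 1.6
```

```bash
python3 -m jog '[{"rot":[0,0,0],"xyz":[0.03,0.003,-0.002],"jaw":1},{"rot":[0,0,0],"xyz":[0.08,0.003,-0.002],"jaw":1},{"rot":[0,0,0],"xyz":[0.12,0.003,-0.002],"jaw":1},{"rot":[0,0,0],"xyz":[0.131,0.003,-0.002],"jaw":1},{"rot":[0,0,0],"xyz":[0.131,0.003,-0.002],"jaw":1},{"rot":[0,0,0],"xyz":[0.131,0.003,-0.002],"jaw":1},{"rot":[0,0,0],"xyz":[0.131,0.003,-0.002],"jaw":1},{"rot":[0,0,0],"xyz":[0.131,0.003,-0.002],"jaw":1}]'
python3 -m jog '[{"rot":[0,0,0],"xyz":[0,0,0],"jaw":0},{"rot":[0,0,0],"xyz":[0,0,0],"jaw":0},{"rot":[0,0,0],"xyz":[0,0,0],"jaw":0},{"rot":[0,0,0],"xyz":[0,0,0],"jaw":0},{"rot":[0,0,0],"xyz":[0,0,0],"jaw":0},{"rot":[0,0,0],"xyz":[0,0,0],"jaw":0},{"rot":[0,0,0],"xyz":[0,0,0],"jaw":0},{"rot":[0,0,0],"xyz":[0,0,0],"jaw":0}]' 100
python3 -m jog '[{"rot":[0,0,0],"xyz":[-0.01,0,0],"jaw":0},{"rot":[0,0,0],"xyz":[-0.02,0,0],"jaw":0},{"rot":[0,0,0],"xyz":[-0.03,0,0],"jaw":0},{"rot":[0,0,0],"xyz":[-0.05,0,0],"jaw":0},{"rot":[0,0,0],"xyz":[-0.09,0,0],"jaw":0},{"rot":[0,0,0],"xyz":[-0.15,0,0],"jaw":0},{"rot":[0,0,0],"xyz":[-0.21,0,0],"jaw":0},{"rot":[0,0,0],"xyz":[-0.264,0,0],"jaw":0}]'
python3 - <<'E'
from plan import *
plan([(.388,.363,.235,np.pi/2),(.388,.363,.08,np.pi/2)])
E
```

```text
time_s: 17.55
ee_pos: [0.6633, -0.1787, 0.1027]
eef_rot: [-0.477, 0.523, 0.475, 0.524]
wrist_force: [-0.3, 0.5, -0.1]
width: 0.085
time_s: 18.22
ee_pos: [0.6624, -0.178, 0.1013]
eef_rot: [-0.476, 0.523, 0.476, 0.523]
wrist_force: [0.3, 1.4, 3.8]
width: 0.0264
time_s: 18.88
ee_pos: [0.663, -0.1792, 0.2378]
eef_rot: [-0.477, 0.523, 0.474, 0.524]
wrist_force: [0.3, -0.2, 0.3]
width: 0.0266
t 18.88 p [ 0.663  -0.1792  0.2378] xax [ 0.005 -0.002 -1.   ] jawyaw 1.476 j [-0.33  0.46  1.25 -0.    1.43 -1.8 ] F [ 0.3 -0.2  0.3] w 0.0266
 -> [0.388, 0.363, 0.235] 1.571 xyz [0.0005, 0.6504, 1.0273] rot [-0.19, -0.004, 0.009] rows 14.6
 -> [0.388, 0.363, 0.08] 1.571 xyz [0.31, 0.0, 0.0] rot [0.0, 0.0, 0.0] rows 3.7
```

```bash
python3 -m jog '[{"rot":[0,0,0],"xyz":[0,0.03,0.047],"jaw":0},{"rot":[0,0,0],"xyz":[0,0.07,0.11],"jaw":0},{"rot":[0,0,0],"xyz":[0,0.11,0.174],"jaw":0},{"rot":[0,0,0],"xyz":[0,0.15,0.237],"jaw":0},{"rot":[0,0,0],"xyz":[0,0.19,0.3],"jaw":0},{"rot":[0,0,0],"xyz":[0,0.23,0.363],"jaw":0},{"rot":[0,0,0],"xyz":[0,0.27,0.426],"jaw":0},{"rot":[0,0,0],"xyz":[0,0.31,0.49],"jaw":0}]'
python3 -m jog '[{"rot":[0,0,0],"xyz":[0,0.04,0.063],"jaw":0},{"rot":[0,0,0],"xyz":[0,0.08,0.126],"jaw":0},{"rot":[-0.05,0,0],"xyz":[0,0.12,0.19],"jaw":0},{"rot":[-0.1,0,0],"xyz":[0,0.16,0.253],"jaw":0},{"rot":[-0.15,0,0],"xyz":[0,0.2,0.316],"jaw":0},{"rot":[-0.19,0,0],"xyz":[0,0.24,0.38],"jaw":0},{"rot":[-0.19,0,0],"xyz":[0,0.28,0.443],"jaw":0},{"rot":[-0.19,0,0],"xyz":[0,0.31,0.49],"jaw":0}]'
python3 - <<'E'
from plan import *
plan([(.388,.363,.235,np.pi/2),(.388,.363,.08,np.pi/2)])
E
```

```text
time_s: 19.55
ee_pos: [0.5311, 0.0812, 0.236]
eef_rot: [-0.477, 0.522, 0.474, 0.525]
wrist_force: [0.5, 0.9, -0.3]
width: 0.0265
time_s: 20.22
ee_pos: [0.3995, 0.3416, 0.2361]
eef_rot: [-0.501, 0.498, 0.5, 0.502]
wrist_force: [0.5, 0.2, -0.9]
width: 0.0265
t 20.22 p [0.3995 0.3416 0.2361] xax [ 0.005  0.004 -1.   ] jawyaw 1.572 j [ 0.63  0.23  1.6   0.    1.3  -0.95] F [ 0.5  0.2 -0.9] w 0.0265
 -> [0.388, 0.363, 0.235] 1.571 xyz [0.0022, 0.0229, 0.0428] rot [0.003, 0.007, 0.009] rows 0.6
 -> [0.388, 0.363, 0.08] 1.571 xyz [0.31, 0.0, 0.0] rot [0.0, 0.0, 0.0] rows 3.7
```

```bash
python3 -m jog '[{"rot":[0,0,0],"xyz":[0,0.022,0.042],"jaw":0},{"rot":[0,0,0],"xyz":[0.06,0.022,0.042],"jaw":0},{"rot":[0,0,0],"xyz":[0.13,0.022,0.042],"jaw":0},{"rot":[0,0,0],"xyz":[0.2,0.022,0.042],"jaw":0},{"rot":[0,0,0],"xyz":[0.26,0.022,0.042],"jaw":0},{"rot":[0,0,0],"xyz":[0.306,0.022,0.042],"jaw":0},{"rot":[0,0,0],"xyz":[0.306,0.022,0.042],"jaw":0},{"rot":[0,0,0],"xyz":[0.306,0.022,0.042],"jaw":0}]'
python3 -m jog '[{"rot":[0,0,0],"xyz":[0.004,0,0],"jaw":0},{"rot":[0,0,0],"xyz":[0.004,0,0],"jaw":0.4},{"rot":[0,0,0],"xyz":[0.004,0,0],"jaw":0.7},{"rot":[0,0,0],"xyz":[0.004,0,0],"jaw":1},{"rot":[0,0,0],"xyz":[0.004,0,0],"jaw":1},{"rot":[0,0,0],"xyz":[0.004,0,0],"jaw":1},{"rot":[0,0,0],"xyz":[0.004,0,0],"jaw":1},{"rot":[0,0,0],"xyz":[0.004,0,0],"jaw":1}]'
python3 -m jog '[{"rot":[0,0,0],"xyz":[-0.05,0,0],"jaw":1},{"rot":[0,0,0],"xyz":[-0.12,0,0],"jaw":1},{"rot":[0,0,0],"xyz":[-0.2,0,0],"jaw":1},{"rot":[0,0,0],"xyz":[-0.28,0,0],"jaw":1},{"rot":[0,0,0],"xyz":[-0.34,0,0],"jaw":1},{"rot":[0,0,0],"xyz":[-0.34,0,0],"jaw":1},{"rot":[0,0,0],"xyz":[-0.34,0,0],"jaw":1},{"rot":[0,0,0],"xyz":[-0.34,0,0],"jaw":1}]'
python3 - <<'E'
from gf import *
from plan import plan
im=snap("top","t3"); sd=snap("side","s3")
G=[]
for g in([.411,-.346,-1.72],[.488,-.351,-1.75],[.573,-.35,-1.75]):
    for n,i in(("top",im),("side",sd)):
        try: print(n,gfit(n,i,g).round(4))
        except Exception as e: print(n,e)
plan([(.41,-.346,.25,-.16)])
E
```

```text
time_s: 20.88
ee_pos: [0.3895, 0.36, 0.0809]
eef_rot: [0.5, -0.5, -0.5, -0.5]
wrist_force: [0.4, 0.1, -0.9]
width: 0.0264
time_s: 21.55
ee_pos: [0.3888, 0.3599, 0.0779]
eef_rot: [0.5, -0.5, -0.5, -0.5]
wrist_force: [0.6, -0.8, -0.2]
width: 0.0855
time_s: 22.22
ee_pos: [0.3883, 0.3594, 0.2472]
eef_rot: [-0.5, 0.5, 0.5, 0.5]
wrist_force: [-1.2, 0.3, 0.9]
width: 0.0855
top [ 0.4114 -0.3434 -1.7166  0.0189]
side [ 0.4734 -0.4579 -0.9299  0.759 ]
top [ 0.4887 -0.3487 -1.7541  0.0141]
side [ 0.5102 -0.3454 -1.6833  0.759 ]
top [ 0.5749 -0.3473 -1.7574  0.0197]
side max() iterable argument is empty
t 22.32 p [0.3877 0.359  0.2459] xax [-0.003 -0.002 -1.   ] jawyaw 1.571 j [ 0.67  0.23  1.58  0.    1.34 -0.9 ] F [-0.7  0.2  0.1] w 0.0856
 -> [0.41, -0.346, 0.25] 2.982 xyz [-0.0049, -0.0443, -1.41] rot [-2.821, 0.0, -0.008] rows 16.9
```

View pics/t3.png

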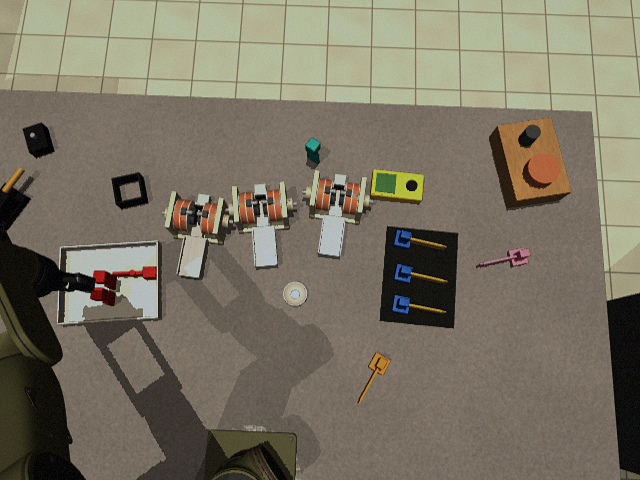

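All three plugs are in the tray: two at (103,285) and one lying at (135,272). The gauges haven't moved. Next is the upper gauge (number 3), which goes to the right magnet.

```bash
python3 - <<'E'
from plan import *
p0=np.array([.388,.359,.246]);p1=np.array([.5735,-.350,.15])
plan([(*(p0+(p1-p0)*k/4).round(4),100+1.571+(-.18-1.571)*k/4) for k in(1,2,3,4)]+[(.5735,-.350,.025,99.82)])
E
```

```text
t 22.32 p [0.3877 0.359  0.2459] xax [-0.003 -0.002 -1.   ] jawyaw 1.571 j [ 0.67  0.23  1.58  0.    1.34 -0.9 ] F [-0.7  0.2  0.1] w 0.0856
 -> [np.float64(0.4344), np.float64(0.1818), np.float64(0.222)] 1.133 xyz [0.0484, -0.0935, -0.3543] rot [0.876, -0.006, -0.005] rows 4.4
 -> [np.float64(0.4808), np.float64(0.0045), np.float64(0.198)] 0.695 xyz [0.048, -0.2343, -0.2819] rot [0.876, 0.0, 0.0] rows 4.4
 -> [np.float64(0.5271), np.float64(-0.1727), np.float64(0.174)] 0.258 xyz [0.048, -0.3314, -0.156] rot [0.875, 0.0, 0.0] rows 4.4
 -> [np.float64(0.5735), np.float64(-0.35), np.float64(0.15)] -0.18 xyz [0.048, -0.3665, -0.0007] rot [0.876, 0.0, 0.0] rows 4.4
 -> [0.5735, -0.35, 0.025] -0.18 xyz [0.25, 0.0, 0.0] rot [0.0, 0.0, 0.0] rows 3.0
```

```bash
python3 -m jog '[{"rot":[0.1,0,0],"xyz":[0.005,-0.01,-0.04],"jaw":0.6},{"rot":[0.25,0,0],"xyz":[0.014,-0.027,-0.1],"jaw":0.6},{"rot":[0.4,0,0],"xyz":[0.022,-0.042,-0.16],"jaw":0.6},{"rot":[0.55,0,0],"xyz":[0.03,-0.058,-0.22],"jaw":0.6},{"rot":[0.7,0,0],"xyz":[0.038,-0.074,-0.28],"jaw":0.6},{"rot":[0.8,0,0],"xyz":[0.044,-0.086,-0.325],"jaw":0.6},{"rot":[0.876,0,0],"xyz":[0.048,-0.0935,-0.354],"jaw":0.6},{"rot":[0.876,0,0],"xyz":[0.048,-0.0935,-0.354],"jaw":0.6}]' 60
python3 -m jog '[{"rot":[0.15,0,0],"xyz":[0.008,-0.04,-0.048],"jaw":0.6},{"rot":[0.3,0,0],"xyz":[0.016,-0.08,-0.096],"jaw":0.6},{"rot":[0.45,0,0],"xyz":[0.025,-0.12,-0.144],"jaw":0.6},{"rot":[0.6,0,0],"xyz":[0.033,-0.16,-0.192],"jaw":0.6},{"rot":[0.75,0,0],"xyz":[0.041,-0.2,-0.24],"jaw":0.6},{"rot":[0.876,0,0],"xyz":[0.048,-0.234,-0.282],"jaw":0.6},{"rot":[0.876,0,0],"xyz":[0.048,-0.234,-0.282],"jaw":0.6},{"rot":[0.876,0,0],"xyz":[0.048,-0.234,-0.282],"jaw":0.6}]'
python3 -m jog '[{"rot":[0.15,0,0],"xyz":[0.008,-0.057,-0.027],"jaw":0.6},{"rot":[0.3,0,0],"xyz":[0.016,-0.113,-0.053],"jaw":0.6},{"rot":[0.45,0,0],"xyz":[0.025,-0.17,-0.08],"jaw":0.6},{"rot":[0.6,0,0],"xyz":[0.033,-0.226,-0.107],"jaw":0.6},{"rot":[0.75,0,0],"xyz":[0.041,-0.283,-0.133],"jaw":0.6},{"rot":[0.875,0,0],"xyz":[0.048,-0.331,-0.156],"jaw":0.6},{"rot":[0.875,0,0],"xyz":[0.048,-0.331,-0.156],"jaw":0.6},{"rot":[0.875,0,0],"xyz":[0.048,-0.331,-0.156],"jaw":0.6}]'
python3 -m jog '[{"rot":[0.15,0,0],"xyz":[0.008,-0.06,0],"jaw":0.6},{"rot":[0.3,0,0],"xyz":[0.016,-0.125,0],"jaw":0.6},{"rot":[0.45,0,0],"xyz":[0.025,-0.19,0],"jaw":0.6},{"rot":[0.6,0,0],"xyz":[0.033,-0.25,0],"jaw":0.6},{"rot":[0.75,0,0],"xyz":[0.041,-0.315,0],"jaw":0.6},{"rot":[0.876,0,0],"xyz":[0.048,-0.366,0],"jaw":0.6},{"rot":[0.876,0,0],"xyz":[0.048,-0.366,0],"jaw":0.6},{"rot":[0.876,0,0],"xyz":[0.048,-0.366,0],"jaw":0.6}]'
python3 - <<'E'
from gf import *
from plan import plan
sd=snap("side","s4"); im=snap("top","t4")
for g in([.411,-.346,-1.72],[.488,-.351,-1.75],[.573,-.35,-1.75]):
    for n,i in(("top",im),("side",sd)):
        try: print(n,gfit(n,i,g).round(4))
        except Exception as e: print(n,e)
plan([(.5735,-.350,.025,99.82)])
E
```

```text
time_s: 22.98
ee_pos: [0.4347, 0.1798, 0.2216]
eef_rot: [-0.378, 0.599, 0.378, 0.596]
wrist_force: [-0.3, -0.0, 0.2]
width: 0.0514
time_s: 23.65
ee_pos: [0.4814, 0.0051, 0.1984]
eef_rot: [-0.24, 0.666, 0.241, 0.664]
wrist_force: [0.4, 0.5, -0.8]
width: 0.0515
time_s: 24.32
ee_pos: [0.528, -0.1709, 0.1748]
eef_rot: [-0.09, 0.702, 0.092, 0.701]
wrist_force: [-0.1, 0.6, 0.7]
width: 0.0512
time_s: 24.98
ee_pos: [0.5748, -0.347, 0.1509]
eef_rot: [0.064, 0.705, -0.062, 0.704]
wrist_force: [0.7, 0.8, -0.4]
width: 0.0514
top max() iterable argument is empty
side [ 0.4105 -0.3486 -1.7319  0.0409]
top max() iterable argument is empty
side [ 0.4875 -0.3537 -1.757   0.0274]
top max() iterable argument is empty
side [ 0.5721 -0.3511 -1.7399  0.0372]
t 25.08 p [ 0.5743 -0.3457  0.1515] xax [-0.001  0.002 -1.   ] jawyaw -0.178 j [-0.61  0.5   1.4   0.    1.25 -0.43] F [-0.1  0.4 -0.1] w 0.0518
 -> [0.5735, -0.35, 0.025] -0.18 xyz [0.253, -0.0091, 0.0004] rot [0.005, -0.003, -0.004] rows 3.0
```

View pics/s4.png

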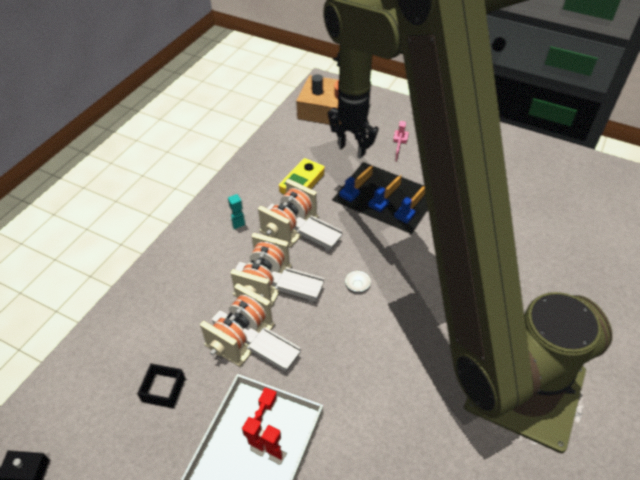

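Side view: the gripper is above gauge 3 (348,188). The plugs sit in the tray around (260,425). Descending, gripping and lifting.

```bash
python3 -m jog '[{"rot":[0,0,0],"xyz":[0.03,-0.006,0],"jaw":0.6},{"rot":[0,0,0],"xyz":[0.09,-0.006,0],"jaw":0.6},{"rot":[0,0,0],"xyz":[0.15,-0.006,0],"jaw":0.6},{"rot":[0,0,0],"xyz":[0.2,-0.006,0],"jaw":0.6},{"rot":[0,0,0],"xyz":[0.24,-0.006,0],"jaw":0.6},{"rot":[0,0,0],"xyz":[0.252,-0.006,0],"jaw":0.6},{"rot":[0,0,0],"xyz":[0.252,-0.006,0],"jaw":0.6},{"rot":[0,0,0],"xyz":[0.252,-0.006,0],"jaw":0.6}]'
python3 -m jog '[{"rot":[0,0,0],"xyz":[0,0,0],"jaw":0},{"rot":[0,0,0],"xyz":[0,0,0],"jaw":0},{"rot":[0,0,0],"xyz":[0,0,0],"jaw":0},{"rot":[0,0,0],"xyz":[0,0,0],"jaw":0},{"rot":[0,0,0],"xyz":[0,0,0],"jaw":0},{"rot":[0,0,0],"xyz":[0,0,0],"jaw":0},{"rot":[0,0,0],"xyz":[0,0,0],"jaw":0},{"rot":[0,0,0],"xyz":[0,0,0],"jaw":0}]' 80
python3 - <<'E'
from plan import *
G=np.array([.6624,-.1785]);a=-.095; u=np.array([np.cos(a),np.sin(a)]); 
F=G-.150*u; p0=np.array([.5735,-.3495,.16]); p1=np.array([*F,.16]); ps=-.18; pe=a+np.pi/2
plan([(.5735,-.3495,.16,99.82)]+[(*(p0+(p1-p0)*k/4).round(4).tolist(),100+ps+(pe-ps)*k/4) for k in(1,2,3,4)]+[(*F.round(4).tolist(),.056,100+pe)])
E
```

```text
time_s: 25.75
ee_pos: [0.5744, -0.3504, 0.0266]
eef_rot: [0.063, 0.704, -0.063, 0.704]
wrist_force: [-0.0, -1.0, 0.0]
width: 0.0514
time_s: 26.42
ee_pos: [0.5751, -0.3521, 0.0279]
eef_rot: [0.063, 0.703, -0.064, 0.705]
wrist_force: [0.2, 0.5, 6.5]
width: 0.017
t 26.42 p [ 0.5751 -0.3521  0.0279] xax [ 0.003 -0.002 -1.   ] jawyaw -0.181 j [-0.61  0.63  1.51  0.    1.   -0.43] F [0.2 0.5 6.5] w 0.017
 -> [0.5735, -0.3495, 0.16] -0.18 xyz [-0.2643, 0.0043, -0.0032] rot [-0.001, 0.006, 0.002] rows 3.2
 -> [0.5584, -0.3032, 0.16] 0.234 xyz [0.0, 0.0857, -0.0463] rot [-0.828, 0.0, 0.0] rows 3.3
 -> [0.5433, -0.2569, 0.16] 0.648 xyz [0.0, 0.0971, -0.0079] rot [-0.828, 0.0, 0.0] rows 3.3
 -> [0.5282, -0.2106, 0.16] 1.062 xyz [0.0, 0.0921, 0.0318] rot [-0.828, 0.0, 0.0] rows 3.3
 -> [0.5131, -0.1643, 0.16] 1.476 xyz [-0.0, 0.0715, 0.0661] rot [-0.828, -0.0, -0.0] rows 3.3
 -> [0.5131, -0.1643, 0.056] 1.476 xyz [0.208, 0.0, -0.0] rot [0.0, 0.0, 0.0] rows 2.5
```

```bash
python3 -m jog '[{"rot":[0,0,0],"xyz":[-0.02,0,0],"jaw":0},{"rot":[0,0,0],"xyz":[-0.06,0,0],"jaw":0},{"rot":[0,0,0],"xyz":[-0.11,0,0],"jaw":0},{"rot":[0,0,0],"xyz":[-0.16,0,0],"jaw":0},{"rot":[0,0,0],"xyz":[-0.21,0,0],"jaw":0},{"rot":[0,0,0],"xyz":[-0.25,0,0],"jaw":0},{"rot":[0,0,0],"xyz":[-0.27,0,0],"jaw":0},{"rot":[0,0,0],"xyz":[-0.27,0,0],"jaw":0}]'
python3 -m jog '[{"rot":[-0.05,0,0],"xyz":[0,0.01,-0.005],"jaw":0},{"rot":[-0.2,0,0],"xyz":[0,0.02,-0.01],"jaw":0},{"rot":[-0.35,0,0],"xyz":[0,0.035,-0.02],"jaw":0},{"rot":[-0.5,0,0],"xyz":[0,0.05,-0.03],"jaw":0},{"rot":[-0.65,0,0],"xyz":[0,0.065,-0.04],"jaw":0},{"rot":[-0.78,0,0],"xyz":[0,0.08,-0.045],"jaw":0},{"rot":[-0.828,0,0],"xyz":[0,0.086,-0.046],"jaw":0},{"rot":[-0.828,0,0],"xyz":[0,0.086,-0.046],"jaw":0}]'
python3 -m jog '[{"rot":[-0.05,0,0],"xyz":[0,0.01,-0.001],"jaw":0},{"rot":[-0.2,0,0],"xyz":[0,0.025,-0.002],"jaw":0},{"rot":[-0.35,0,0],"xyz":[0,0.042,-0.004],"jaw":0},{"rot":[-0.5,0,0],"xyz":[0,0.06,-0.006],"jaw":0},{"rot":[-0.65,0,0],"xyz":[0,0.075,-0.008],"jaw":0},{"rot":[-0.78,0,0],"xyz":[0,0.09,-0.008],"jaw":0},{"rot":[-0.828,0,0],"xyz":[0,0.097,-0.008],"jaw":0},{"rot":[-0.828,0,0],"xyz":[0,0.097,-0.008],"jaw":0}]'
python3 - <<'E'
from plan import *
plan([(.5282,-.2106,.16,101.062),(.5131,-.1643,.16,101.476)])
E
```

```text
time_s: 27.08
ee_pos: [0.5753, -0.3526, 0.1643]
eef_rot: [0.063, 0.702, -0.065, 0.706]
wrist_force: [0.6, 1.0, -1.2]
width: 0.0167
time_s: 27.75
ee_pos: [0.5578, -0.3033, 0.1589]
eef_rot: [-0.082, 0.703, 0.084, 0.701]
wrist_force: [0.1, -0.4, -1.5]
width: 0.0168
time_s: 28.42
ee_pos: [0.5435, -0.2581, 0.1605]
eef_rot: [-0.225, 0.671, 0.225, 0.67]
wrist_force: [-0.3, -0.5, -0.3]
width: 0.0169
t 28.42 p [ 0.5435 -0.2581  0.1605] xax [-0.001  0.001 -1.   ] jawyaw 0.648 j [-0.51  0.4   1.55  0.    1.19 -1.16] F [-0.3 -0.5 -0.3] w 0.0169
 -> [0.5282, -0.2106, 0.16] 1.062 xyz [0.0011, 0.0942, 0.0328] rot [-0.828, -0.0, -0.002] rows 3.3
 -> [0.5131, -0.1643, 0.16] 1.476 xyz [0.0, 0.0715, 0.0662] rot [-0.828, 0.0, 0.0] rows 3.3
```

```bash
python3 -m jog '[{"rot":[-0.05,0,0],"xyz":[0,0.01,0.003],"jaw":0},{"rot":[-0.2,0,0],"xyz":[0,0.025,0.008],"jaw":0},{"rot":[-0.35,0,0],"xyz":[0,0.042,0.014],"jaw":0},{"rot":[-0.5,0,0],"xyz":[0,0.06,0.02],"jaw":0},{"rot":[-0.65,0,0],"xyz":[0,0.075,0.026],"jaw":0},{"rot":[-0.78,0,0],"xyz":[0,0.09,0.03],"jaw":0},{"rot":[-0.828,0,0],"xyz":[0,0.094,0.033],"jaw":0},{"rot":[-0.828,0,0],"xyz":[0,0.094,0.033],"jaw":0}]'
python3 -m jog '[{"rot":[-0.05,0,0],"xyz":[0,0.008,0.007],"jaw":0},{"rot":[-0.2,0,0],"xyz":[0,0.018,0.017],"jaw":0},{"rot":[-0.35,0,0],"xyz":[0,0.03,0.028],"jaw":0},{"rot":[-0.5,0,0],"xyz":[0,0.045,0.04],"jaw":0},{"rot":[-0.65,0,0],"xyz":[0,0.058,0.052],"jaw":0},{"rot":[-0.78,0,0],"xyz":[0,0.068,0.062],"jaw":0},{"rot":[-0.828,0,0],"xyz":[0,0.072,0.066],"jaw":0},{"rot":[-0.828,0,0],"xyz":[0,0.072,0.066],"jaw":0}]'
python3 - <<'E'
from gf import *
from plan import *
plan([(.5131,-.1643,.16,101.476),(.5131,-.1643,.056,101.476)])
im=snap("top","t5"); sd=snap("side","s5")
o=manip.observe(); p=o["ee_pos"]
for n,i in(("top",im),("side",sd)):
    try: print(n,gfit(n,i,[p[0],p[1],-.095],z=p[2]-.024,r=40).round(4))
    except Exception as e: print(n,e)
c=[im[140:290,250:430],]
cv2.imwrite("pics/t5c.png",np.hstack([cv2.resize(im[150:300,250:400],(400,400),interpolation=2),cv2.resize(sd[120:270,220:370],(400,400),interpolation=2)])[:,:,::-1])
E
```

```text
time_s: 29.08
ee_pos: [0.5287, -0.211, 0.1608]
eef_rot: [-0.358, 0.61, 0.358, 0.61]
wrist_force: [0.1, -0.1, -1.6]
width: 0.017
time_s: 29.75
ee_pos: [0.5133, -0.1646, 0.1608]
eef_rot: [-0.476, 0.523, 0.476, 0.523]
wrist_force: [-0.5, -0.4, -2.1]
width: 0.017
t 29.75 p [ 0.5133 -0.1646  0.1608] xax [-0.  0. -1.] jawyaw 1.476 j [-0.39  0.32  1.68  0.    1.14 -1.86] F [-0.5 -0.4 -2.1] w 0.017
 -> [0.5131, -0.1643, 0.16] 1.476 xyz [0.0017, 0.0004, 0.0006] rot [-0.001, 0.0, -0.0] rows 0.0
 -> [0.5131, -0.1643, 0.056] 1.476 xyz [0.208, 0.0, 0.0] rot [0.0, 0.0, 0.0] rows 2.5
top max() iterable argument is empty
side [ 0.5064 -0.1696 -0.0919  0.3937]
```

View pics/t5c.png

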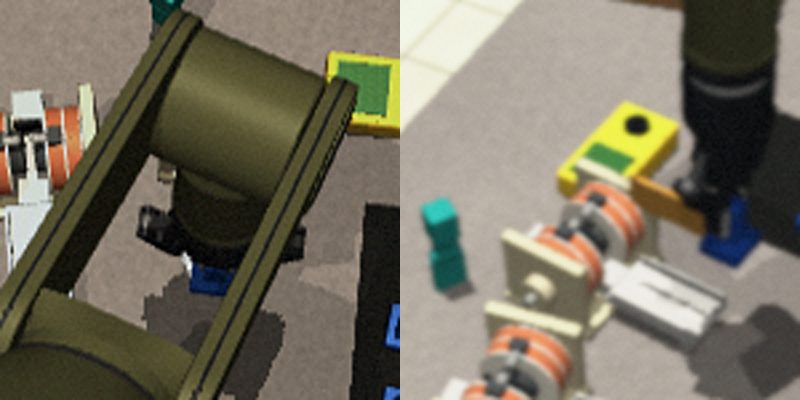

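The side view shows the gauge held level, with the blade aimed at the right magnet and the meter clear. Descending in front of the gap.

```bash
python3 -m jog '[{"rot":[0,0,0],"xyz":[0.02,0,0],"jaw":0},{"rot":[0,0,0],"xyz":[0.06,0,0],"jaw":0},{"rot":[0,0,0],"xyz":[0.1,0,0],"jaw":0},{"rot":[0,0,0],"xyz":[0.14,0,0],"jaw":0},{"rot":[0,0,0],"xyz":[0.18,0,0],"jaw":0},{"rot":[0,0,0],"xyz":[0.206,0,0],"jaw":0},{"rot":[0,0,0],"xyz":[0.206,0,0],"jaw":0},{"rot":[0,0,0],"xyz":[0.206,0,0],"jaw":0}]'
python3 - <<'E'
from gf import *
from plan import *
G=np.array([.6624,-.1785]);a=-.095; u=np.array([np.cos(a),np.sin(a)])
plan([(*(G-.11*u).round(4).tolist(),.0565,101.476),(*(G-.083*u).round(4).tolist(),.0565,101.476)])
sd=snap("side","s6")
q=proj("side",[.6,-.17,.05]).astype(int)
cv2.imwrite("pics/s6c.png",cv2.resize(sd[q[1]-50:q[1]+50,q[0]-65:q[0]+65],None,fx=6,fy=6,interpolation=2)[:,:,::-1])
E
```

```text
time_s: 30.52
ee_pos: [0.5131, -0.1653, 0.0565]
eef_rot: [-0.475, 0.524, 0.476, 0.523]
wrist_force: [0.7, 0.6, -0.8]
width: 0.0169
t 30.52 p [ 0.5131 -0.1653  0.0565] xax [-0.001  0.    -1.   ] jawyaw 1.474 j [-0.39  0.45  1.8  -0.    0.89 -1.86] F [ 0.7  0.6 -0.8] w 0.0169
 -> [0.5529, -0.1681, 0.0565] 1.476 xyz [-0.0001, -0.0798, 0.0021] rot [-0.004, 0.001, -0.003] rows 1.0
 -> [0.5798, -0.1706, 0.0565] 1.476 xyz [0.0, -0.054, 0.0001] rot [0.0, 0.0, 0.0] rows 0.6
```

View pics/s6c.png

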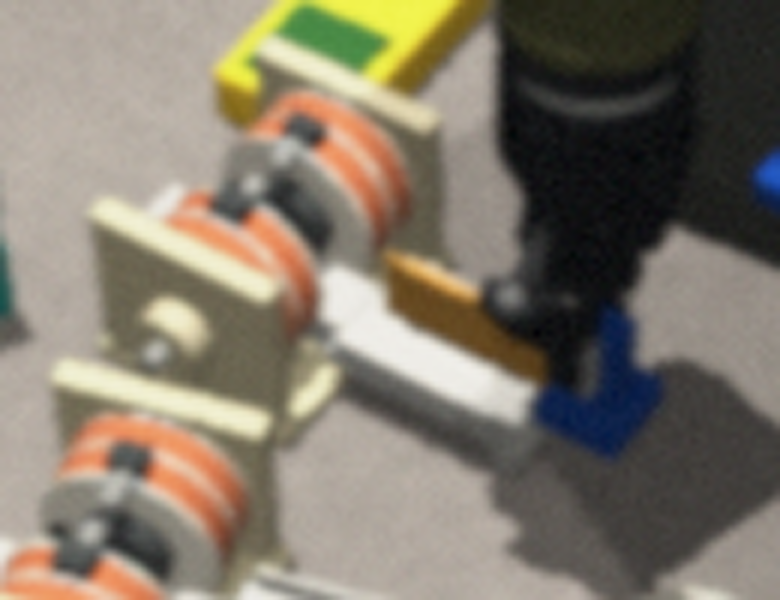

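The blade tip points into the channel and the gauge sits about 7 mm back in the jaws. Its foot is still just in front of the shelf, so I'll lift slightly and advance.

```bash
python3 -m jog '[{"rot":[0,0,0],"xyz":[-0.004,0,0],"jaw":0},{"rot":[0,0,0],"xyz":[-0.004,-0.015,0.001],"jaw":0},{"rot":[0,0,0],"xyz":[-0.004,-0.03,0.001],"jaw":0},{"rot":[0,0,0],"xyz":[-0.004,-0.045,0.001],"jaw":0},{"rot":[0,0,0],"xyz":[-0.004,-0.06,0.001],"jaw":0},{"rot":[0,0,0],"xyz":[-0.004,-0.07,0.001],"jaw":0},{"rot":[0,0,0],"xyz":[-0.004,-0.08,0.001],"jaw":0},{"rot":[0,0,0],"xyz":[-0.004,-0.08,0.001],"jaw":0}]'
python3 -m jog '[{"rot":[0,0,0],"xyz":[0,-0.01,0],"jaw":0},{"rot":[0,0,0],"xyz":[0,-0.02,0],"jaw":0},{"rot":[0,0,0],"xyz":[0,-0.03,0],"jaw":0},{"rot":[0,0,0],"xyz":[0,-0.036,0],"jaw":0},{"rot":[0,0,0],"xyz":[0,-0.042,0],"jaw":0},{"rot":[0,0,0],"xyz":[0,-0.046,0],"jaw":0},{"rot":[0,0,0],"xyz":[0,-0.046,0],"jaw":0},{"rot":[0,0,0],"xyz":[0,-0.046,0],"jaw":0}]'
python3 - <<'E'
from plan import *
G=np.array([.6624,-.1785]);a=-.095; u=np.array([np.cos(a),np.sin(a)])
plan([(*(G-.081*u).round(4).tolist(),.0565,101.476)])
E
```

```text
time_s: 31.23
ee_pos: [0.5549, -0.1685, 0.0599]
eef_rot: [-0.476, 0.523, 0.475, 0.523]
wrist_force: [1.0, -0.5, -1.6]
width: 0.0166
time_s: 31.9
ee_pos: [0.576, -0.1704, 0.0597]
eef_rot: [-0.476, 0.523, 0.476, 0.523]
wrist_force: [0.0, 0.2, -1.3]
width: 0.0167
t 31.9 p [ 0.576  -0.1704  0.0597] xax [-0.  0. -1.] jawyaw 1.476 j [-0.36  0.51  1.66 -0.    0.97 -1.83] F [ 0.   0.2 -1.3] w 0.0167
 -> [0.5818, -0.1708, 0.0565] 1.476 xyz [0.0065, -0.0116, 0.0003] rot [-0.001, 0.0, -0.001] rows 0.2
```

```bash
python3 -m jog '[{"rot":[0,0,0],"xyz":[0.005,-0.002,0],"jaw":0},{"rot":[0,0,0],"xyz":[0.005,-0.004,0],"jaw":0},{"rot":[0,0,0],"xyz":[0.005,-0.006,0],"jaw":0},{"rot":[0,0,0],"xyz":[0.005,-0.008,0],"jaw":0},{"rot":[0,0,0],"xyz":[0.005,-0.01,0],"jaw":0},{"rot":[0,0,0],"xyz":[0.005,-0.012,0],"jaw":0},{"rot":[0,0,0],"xyz":[0.005,-0.014,0],"jaw":0},{"rot":[0,0,0],"xyz":[0.005,-0.014,0],"jaw":0}]'
python3 -m jog '[{"rot":[0,0,0],"xyz":[0,-0.001,0],"jaw":0},{"rot":[0,0,0],"xyz":[0,-0.002,0],"jaw":0},{"rot":[0,0,0],"xyz":[0,-0.003,0],"jaw":0},{"rot":[0,0,0],"xyz":[0,-0.004,0],"jaw":0},{"rot":[0,0,0],"xyz":[0,-0.005,0],"jaw":0},{"rot":[0,0,0],"xyz":[0,-0.006,0],"jaw":0},{"rot":[0,0,0],"xyz":[0,-0.006,0],"jaw":0},{"rot":[0,0,0],"xyz":[0,-0.006,0],"jaw":0}]'
python3 -m jog '[{"rot":[0,0,0],"xyz":[0,-0.001,0],"jaw":0},{"rot":[0,0,0],"xyz":[0,-0.002,0],"jaw":0},{"rot":[0,0,0],"xyz":[0,-0.003,0],"jaw":0},{"rot":[0,0,0],"xyz":[0,-0.004,0],"jaw":0},{"rot":[0,0,0],"xyz":[0,-0.004,0],"jaw":0},{"rot":[0,0,0],"xyz":[0,-0.004,0],"jaw":0},{"rot":[0,0,0],"xyz":[0,-0.004,0],"jaw":0},{"rot":[0,0,0],"xyz":[0,-0.004,0],"jaw":0}]'

```

```text
time_s: 32.57
ee_pos: [0.5835, -0.1712, 0.0574]
eef_rot: [-0.476, 0.523, 0.475, 0.523]
wrist_force: [0.4, 0.6, -1.6]
width: 0.0173
time_s: 33.23
ee_pos: [0.5861, -0.1714, 0.0573]
eef_rot: [-0.476, 0.523, 0.476, 0.523]
wrist_force: [-0.3, -0.6, -1.5]
width: 0.017
time_s: 33.9
ee_pos: [0.5881, -0.1716, 0.0573]
eef_rot: [-0.476, 0.523, 0.476, 0.523]
wrist_force: [-0.0, -0.0, -1.7]
width: 0.0169
```

```bash
python3 -m jog '[{"rot":[0,0,0],"xyz":[0,-0.001,0],"jaw":0},{"rot":[0,0,0],"xyz":[0,-0.002,0],"jaw":0},{"rot":[0,0,0],"xyz":[0,-0.003,0],"jaw":0},{"rot":[0,0,0],"xyz":[0,-0.004,0],"jaw":0},{"rot":[0,0,0],"xyz":[0,-0.004,0],"jaw":0},{"rot":[0,0,0],"xyz":[0,-0.004,0],"jaw":0},{"rot":[0,0,0],"xyz":[0,-0.004,0],"jaw":0},{"rot":[0,0,0],"xyz":[0,-0.004,0],"jaw":0}]'
python3 -m jog '[{"rot":[0,0,0],"xyz":[0,-0.001,0],"jaw":0},{"rot":[0,0,0],"xyz":[0,-0.002,0],"jaw":0},{"rot":[0,0,0],"xyz":[0,-0.003,0],"jaw":0},{"rot":[0,0,0],"xyz":[0,-0.004,0],"jaw":0},{"rot":[0,0,0],"xyz":[0,-0.004,0],"jaw":0},{"rot":[0,0,0],"xyz":[0,-0.004,0],"jaw":0},{"rot":[0,0,0],"xyz":[0,-0.004,0],"jaw":0},{"rot":[0,0,0],"xyz":[0,-0.004,0],"jaw":0}]'
python3 - <<'E'
from h import *
sd=snap("side","s7")
q=proj("side",[.6,-.17,.05]).astype(int)
cv2.imwrite("pics/s7c.png",cv2.resize(sd[q[1]-50:q[1]+50,q[0]-65:q[0]+65],None,fx=6,fy=6,interpolation=2)[:,:,::-1])
E
```

```text
time_s: 34.57
ee_pos: [0.5901, -0.1718, 0.0573]
eef_rot: [-0.476, 0.523, 0.476, 0.523]
wrist_force: [-0.1, 0.0, -1.7]
width: 0.0171
time_s: 35.23
ee_pos: [0.5921, -0.1719, 0.0573]
eef_rot: [-0.476, 0.523, 0.476, 0.523]
wrist_force: [0.2, 0.9, -1.6]
width: 0.0168
```

View pics/s7c.png

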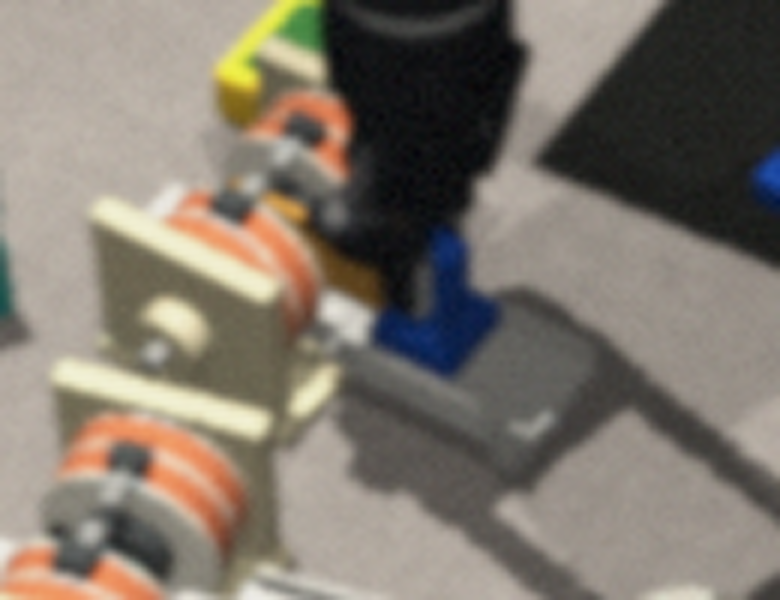

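The blade is in the gap, but there's no contact yet. Keep pushing in small steps and watch the force.

```bash
python3 -m jog '[{"rot":[0,0,0],"xyz":[0,-0.001,0],"jaw":0},{"rot":[0,0,0],"xyz":[0,-0.002,0],"jaw":0},{"rot":[0,0,0],"xyz":[0,-0.003,0],"jaw":0},{"rot":[0,0,0],"xyz":[0,-0.004,0],"jaw":0},{"rot":[0,0,0],"xyz":[0,-0.005,0],"jaw":0},{"rot":[0,0,0],"xyz":[0,-0.005,0],"jaw":0},{"rot":[0,0,0],"xyz":[0,-0.005,0],"jaw":0},{"rot":[0,0,0],"xyz":[0,-0.005,0],"jaw":0}]' | grep -E "pos|force"
python3 -m jog '[{"rot":[0,0,0],"xyz":[0,-0.001,0],"jaw":0},{"rot":[0,0,0],"xyz":[0,-0.002,0],"jaw":0},{"rot":[0,0,0],"xyz":[0,-0.003,0],"jaw":0},{"rot":[0,0,0],"xyz":[0,-0.004,0],"jaw":0},{"rot":[0,0,0],"xyz":[0,-0.005,0],"jaw":0},{"rot":[0,0,0],"xyz":[0,-0.005,0],"jaw":0},{"rot":[0,0,0],"xyz":[0,-0.005,0],"jaw":0},{"rot":[0,0,0],"xyz":[0,-0.005,0],"jaw":0}]' | grep -E "pos|force"
python3 - <<'E'
from gf import *
sd=manip.camera("side")
for x in(.575,.585): print(gfit("side",sd,[x,-.17,-.095],z=.031,r=40).round(4))
print(cv2.imwrite("pics/s8.png",sd[:,:,::-1]))
E
```

```text
ee_pos: [0.5932, -0.172, 0.0571]
wrist_force: [-5.0, -0.2, 0.7]
ee_pos: [0.5933, -0.1717, 0.0566]
wrist_force: [-9.3, 0.1, 2.3]
[ 0.5864 -0.1768 -0.0972  0.5531]
[ 0.5854 -0.1759 -0.1022  0.5535]
True
```

```bash
python3 -m jog '[{"rot":[0,0,0],"xyz":[0.001,0.001,0],"jaw":0},{"rot":[0,0,0],"xyz":[0.002,0.002,0],"jaw":0},{"rot":[0,0,0],"xyz":[0.003,0.002,0],"jaw":0},{"rot":[0,0,0],"xyz":[0.004,0.002,0],"jaw":0},{"rot":[0,0,0],"xyz":[0.004,0.002,0],"jaw":0},{"rot":[0,0,0],"xyz":[0.004,0.002,0],"jaw":0},{"rot":[0,0,0],"xyz":[0.004,0.002,0],"jaw":0},{"rot":[0,0,0],"xyz":[0.004,0.002,0],"jaw":0}]' | grep -E "pos|rot|force"
python3 -m jog '[{"rot":[0,0,0],"xyz":[0.001,0,0],"jaw":0},{"rot":[0,0,0],"xyz":[0.002,0,0],"jaw":0},{"rot":[0,0,0],"xyz":[0.003,0,0],"jaw":0},{"rot":[0,0,0],"xyz":[0.003,0,0],"jaw":0},{"rot":[0,0,0],"xyz":[0.003,0,0],"jaw":0},{"rot":[0,0,0],"xyz":[0.003,0,0],"jaw":0},{"rot":[0,0,0],"xyz":[0.003,0,0],"jaw":0},{"rot":[0,0,0],"xyz":[0.003,0,0],"jaw":0}]' | grep -E "pos|rot|force"
```

```text
ee_pos: [0.5933, -0.1717, 0.0552]
eef_rot: [-0.474, 0.524, 0.477, 0.522]
wrist_force: [-8.4, 0.6, 4.3]
ee_pos: [0.5934, -0.1717, 0.0551]
eef_rot: [-0.474, 0.524, 0.477, 0.522]
wrist_force: [-10.0, 1.9, 12.5]
```

Resting on both the stop and the shelf. Releasing and rising.

```bash
python3 -m jog '[{"rot":[0,0,0],"xyz":[-0.001,0.002,0],"jaw":0},{"rot":[0,0,0],"xyz":[-0.002,0.004,0],"jaw":0.3},{"rot":[0,0,0],"xyz":[-0.002,0.004,0],"jaw":0.45},{"rot":[0,0,0],"xyz":[-0.002,0.004,0],"jaw":0.6},{"rot":[0,0,0],"xyz":[-0.002,0.004,0],"jaw":0.6},{"rot":[0,0,0],"xyz":[-0.002,0.004,0],"jaw":0.6},{"rot":[0,0,0],"xyz":[-0.002,0.004,0],"jaw":0.6},{"rot":[0,0,0],"xyz":[-0.002,0.004,0],"jaw":0.6}]' | grep -E "pos|rot|force|width"
python3 -m jog '[{"rot":[0,0,0],"xyz":[-0.04,0,0],"jaw":0.6},{"rot":[0,0,0],"xyz":[-0.1,0,0],"jaw":0.6},{"rot":[0,0,0],"xyz":[-0.16,0,0],"jaw":0.6},{"rot":[0,0,0],"xyz":[-0.2,0,0],"jaw":0.6},{"rot":[0,0,0],"xyz":[-0.2,0,0],"jaw":0.6},{"rot":[0,0,0],"xyz":[-0.2,0,0],"jaw":0.6},{"rot":[0,0,0],"xyz":[-0.2,0,0],"jaw":0.6},{"rot":[0,0,0],"xyz":[-0.2,0,0],"jaw":0.6}]' | grep -E "pos|rot|force|width"
python3 - <<'E'
from gf import *
from plan import plan
sd=snap("side","s9"); im=snap("top","t9")
for g in([.411,-.346,-1.72],[.488,-.351,-1.75]):
    for n,i in(("top",im),("side",sd)):
        try: print(n,gfit(n,i,g).round(4))
        except Exception as e: print(n,e)
p0=np.array([.593,-.171,.155]);p1=np.array([.4885,-.348,.15])
plan([(*(p0+(p1-p0)*k/4).round(4).tolist(),101.476+(-.18-1.476)*k/4) for k in(1,2,3,4)]+[(.4885,-.348,.025,99.82)])
q=proj("side",[.6,-.17,.05]).astype(int)
cv2.imwrite("pics/s9c.png",cv2.resize(sd[q[1]-50:q[1]+50,q[0]-65:q[0]+65],None,fx=6,fy=6,interpolation=2)[:,:,::-1])
E
```

```text
ee_pos: [0.5943, -0.1722, 0.0547]
eef_rot: [-0.476, 0.523, 0.476, 0.523]
wrist_force: [-0.1, 0.5, -0.3]
width: 0.0515
ee_pos: [0.5929, -0.1717, 0.1531]
eef_rot: [-0.475, 0.524, 0.477, 0.523]
wrist_force: [0.1, 0.2, -0.2]
width: 0.0511
top [ 0.4111 -0.344  -1.7217  0.0057]
side [ 0.4098 -0.3477 -1.7036  0.0646]
top [ 0.4883 -0.3488 -1.7562  0.0079]
side [ 0.4881 -0.3542 -1.7667  0.0357]
t 39.43 p [ 0.593  -0.1718  0.1531] xax [-0.003  0.001 -1.   ] jawyaw 1.475 j [-0.35  0.43  1.52 -0.    1.2  -1.83] F [-0.3  1.   0.3] w 0.0517
 -> [0.5669, -0.2152, 0.1538] 1.062 xyz [-0.0013, 0.0437, -0.0913] rot [0.827, 0.0, -0.006] rows 3.3
 -> [0.5407, -0.2595, 0.1525] 0.648 xyz [0.0026, 0.0026, -0.1029] rot [0.828, 0.0, 0.0] rows 3.3
 -> [0.5146, -0.3037, 0.1512] 0.234 xyz [0.0026, -0.039, -0.095] rot [0.828, 0.0, 0.0] rows 3.3
 -> [0.4885, -0.348, 0.15] -0.18 xyz [0.0024, -0.0741, -0.0713] rot [0.828, 0.0, 0.0] rows 3.3
 -> [0.4885, -0.348, 0.025] -0.18 xyz [0.25, 0.0, 0.0] rot [0.0, 0.0, 0.0] rows 3.0
```

View pics/s9c.png

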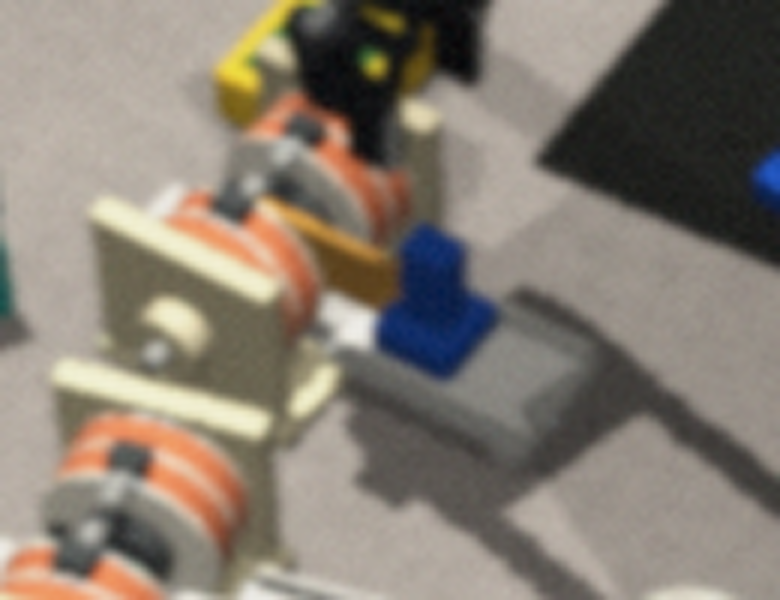

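Gauge 3 stands level on the right magnet's shelf, with its blade between the poles at (310,240) in the crop. Next: gauge 2 for the middle magnet.

```bash
python3 -m jog '[{"rot":[0.1,0,0],"xyz":[-0.001,0.006,-0.012],"jaw":0.6},{"rot":[0.25,0,0],"xyz":[-0.001,0.013,-0.027],"jaw":0.6},{"rot":[0.4,0,0],"xyz":[-0.001,0.021,-0.044],"jaw":0.6},{"rot":[0.55,0,0],"xyz":[-0.001,0.029,-0.06],"jaw":0.6},{"rot":[0.7,0,0],"xyz":[-0.001,0.037,-0.077],"jaw":0.6},{"rot":[0.827,0,0],"xyz":[-0.001,0.044,-0.091],"jaw":0.6},{"rot":[0.827,0,0],"xyz":[-0.001,0.044,-0.091],"jaw":0.6},{"rot":[0.827,0,0],"xyz":[-0.001,0.044,-0.091],"jaw":0.6}]' | grep pos
python3 -m jog '[{"rot":[0.15,0,0],"xyz":[0,0,-0.018],"jaw":0.6},{"rot":[0.3,0,0],"xyz":[0.001,0.001,-0.037],"jaw":0.6},{"rot":[0.45,0,0],"xyz":[0.001,0.001,-0.055],"jaw":0.6},{"rot":[0.6,0,0],"xyz":[0.002,0.002,-0.074],"jaw":0.6},{"rot":[0.75,0,0],"xyz":[0.002,0.002,-0.092],"jaw":0.6},{"rot":[0.828,0,0],"xyz":[0.003,0.003,-0.103],"jaw":0.6},{"rot":[0.828,0,0],"xyz":[0.003,0.003,-0.103],"jaw":0.6},{"rot":[0.828,0,0],"xyz":[0.003,0.003,-0.103],"jaw":0.6}]' | grep pos
python3 -m jog '[{"rot":[0.15,0,0],"xyz":[0,-0.007,-0.017],"jaw":0.6},{"rot":[0.3,0,0],"xyz":[0.001,-0.014,-0.034],"jaw":0.6},{"rot":[0.45,0,0],"xyz":[0.001,-0.021,-0.052],"jaw":0.6},{"rot":[0.6,0,0],"xyz":[0.002,-0.028,-0.069],"jaw":0.6},{"rot":[0.75,0,0],"xyz":[0.002,-0.035,-0.086],"jaw":0.6},{"rot":[0.828,0,0],"xyz":[0.003,-0.039,-0.095],"jaw":0.6},{"rot":[0.828,0,0],"xyz":[0.003,-0.039,-0.095],"jaw":0.6},{"rot":[0.828,0,0],"xyz":[0.003,-0.039,-0.095],"jaw":0.6}]' | grep pos
python3 -m jog '[{"rot":[0.15,0,0],"xyz":[0,-0.013,-0.013],"jaw":0.6},{"rot":[0.3,0,0],"xyz":[0.001,-0.026,-0.026],"jaw":0.6},{"rot":[0.45,0,0],"xyz":[0.001,-0.04,-0.039],"jaw":0.6},{"rot":[0.6,0,0],"xyz":[0.002,-0.053,-0.052],"jaw":0.6},{"rot":[0.75,0,0],"xyz":[0.002,-0.063,-0.064],"jaw":0.6},{"rot":[0.838,0,0],"xyz":[0.002,-0.069,-0.071],"jaw":0.6},{"rot":[0.838,0,0],"xyz":[0.002,-0.069,-0.071],"jaw":0.6},{"rot":[0.838,0,0],"xyz":[0.002,-0.069,-0.071],"jaw":0.6}]' | grep pos
python3 - <<'E'
from gf import *
from plan import plan
sd=manip.camera("side")
for g in([.411,-.346,-1.72],[.488,-.351,-1.75]): print(gfit("side",sd,g).round(4))
plan([(.4888,-.345,.0255,99.815)])
E
```

```text
ee_pos: [0.5674, -0.2153, 0.1544]
ee_pos: [0.5415, -0.2592, 0.1534]
ee_pos: [0.5157, -0.3033, 0.1522]
ee_pos: [0.4892, -0.3451, 0.1513]
[ 0.4101 -0.3482 -1.7261  0.0266]
[ 0.4873 -0.3529 -1.7575  0.0307]
t 42.15 p [ 0.4892 -0.345   0.1513] xax [ 0.  0. -1.] jawyaw -0.182 j [-0.68  0.41  1.56  0.    1.17 -0.5 ] F [-0.   0.3  0.4] w 0.0512
 -> [0.4888, -0.345, 0.0255] -0.185 xyz [0.2516, -0.0003, -0.0009] rot [0.005, 0.0, -0.001] rows 3.0
```

```bash
python3 -m jog '[{"rot":[0,0,0],"xyz":[0.03,0,0],"jaw":0.6},{"rot":[0,0,0],"xyz":[0.09,0,0],"jaw":0.6},{"rot":[0,0,0],"xyz":[0.15,0,0],"jaw":0.6},{"rot":[0,0,0],"xyz":[0.2,0,0],"jaw":0.6},{"rot":[0,0,0],"xyz":[0.24,0,0],"jaw":0.6},{"rot":[0,0,0],"xyz":[0.251,0,0],"jaw":0.6},{"rot":[0,0,0],"xyz":[0.251,0,0],"jaw":0.6},{"rot":[0,0,0],"xyz":[0.251,0,0],"jaw":0.6}]' | grep -E "pos|force"
python3 -m jog '[{"rot":[0,0,0],"xyz":[0,0,0],"jaw":0},{"rot":[0,0,0],"xyz":[0,0,0],"jaw":0},{"rot":[0,0,0],"xyz":[0,0,0],"jaw":0},{"rot":[0,0,0],"xyz":[0,0,0],"jaw":0},{"rot":[0,0,0],"xyz":[0,0,0],"jaw":0},{"rot":[0,0,0],"xyz":[0,0,0],"jaw":0},{"rot":[0,0,0],"xyz":[0,0,0],"jaw":0},{"rot":[0,0,0],"xyz":[0,0,0],"jaw":0}]' 80 | grep -E "pos|force|width"
python3 -m jog '[{"rot":[0,0,0],"xyz":[-0.02,0,0],"jaw":0},{"rot":[0,0,0],"xyz":[-0.06,0,0],"jaw":0},{"rot":[0,0,0],"xyz":[-0.11,0,0],"jaw":0},{"rot":[0,0,0],"xyz":[-0.16,0,0],"jaw":0},{"rot":[0,0,0],"xyz":[-0.21,0,0],"jaw":0},{"rot":[0,0,0],"xyz":[-0.25,0,0],"jaw":0},{"rot":[0,0,0],"xyz":[-0.27,0,0],"jaw":0},{"rot":[0,0,0],"xyz":[-0.27,0,0],"jaw":0}]' | grep -E "pos|force|width"
python3 - <<'E'
from plan import *
G=np.array([.633,.0075]);a=.137; u=np.array([np.cos(a),np.sin(a)]); 
F=G-.155*u; p0=np.array([.4888,-.345,.16]); p1=np.array([*F,.16]); ps=-.185; pe=a+np.pi/2
plan([(*(p0+(p1-p0)*k/4).round(4).tolist(),100+ps+(pe-ps)*k/4) for k in(1,2,3,4)]+[(*F.round(4).tolist(),.056,100+pe)])
E
```

```text
ee_pos: [0.4895, -0.3456, 0.0262]
wrist_force: [0.1, 0.1, 0.7]
ee_pos: [0.4898, -0.3464, 0.0276]
wrist_force: [0.1, 0.8, 6.0]
width: 0.017
ee_pos: [0.4901, -0.3468, 0.1641]
wrist_force: [0.4, -0.6, -1.1]
width: 0.0169
t 44.15 p [ 0.4901 -0.3468  0.1641] xax [ 0.005 -0.004 -1.   ] jawyaw -0.185 j [-0.69  0.39  1.55 -0.    1.19 -0.5 ] F [ 0.4 -0.6 -1.1] w 0.0169
 -> [0.4865, -0.2622, 0.16] 0.288 xyz [0.0074, 0.1649, -0.0383] rot [-0.947, 0.009, 0.008] rows 3.8
 -> [0.4841, -0.1793, 0.16] 0.761 xyz [0.0, 0.1603, 0.0425] rot [-0.946, 0.0, 0.0] rows 3.8
 -> [0.4818, -0.0965, 0.16] 1.235 xyz [0.0, 0.123, 0.1109] rot [-0.946, 0.0, 0.0] rows 3.8
 -> [0.4795, -0.0137, 0.16] 1.708 xyz [0.0, 0.059, 0.1548] rot [-0.946, -0.0, -0.0] rows 3.8
 -> [0.4795, -0.0137, 0.056] 1.708 xyz [0.208, 0.0, 0.0] rot [0.0, 0.0, 0.0] rows 2.5
```

```bash
python3 -m jog '[{"rot":[-0.05,0,0],"xyz":[0,0.015,-0.004],"jaw":0},{"rot":[-0.2,0,0],"xyz":[0,0.04,-0.009],"jaw":0},{"rot":[-0.35,0,0],"xyz":[0,0.065,-0.015],"jaw":0},{"rot":[-0.5,0,0],"xyz":[0,0.09,-0.021],"jaw":0},{"rot":[-0.65,0,0],"xyz":[0,0.115,-0.027],"jaw":0},{"rot":[-0.8,0,0],"xyz":[0,0.14,-0.033],"jaw":0},{"rot":[-0.9,0,0],"xyz":[0,0.16,-0.038],"jaw":0},{"rot":[-0.947,0,0],"xyz":[0,0.165,-0.038],"jaw":0}]' | grep -E "pos|width"
python3 -m jog '[{"rot":[-0.1,0,0],"xyz":[0,0.02,0.005],"jaw":0},{"rot":[-0.25,0,0],"xyz":[0,0.045,0.012],"jaw":0},{"rot":[-0.4,0,0],"xyz":[0,0.07,0.018],"jaw":0},{"rot":[-0.55,0,0],"xyz":[0,0.095,0.025],"jaw":0},{"rot":[-0.7,0,0],"xyz":[0,0.12,0.032],"jaw":0},{"rot":[-0.85,0,0],"xyz":[0,0.145,0.038],"jaw":0},{"rot":[-0.946,0,0],"xyz":[0,0.16,0.042],"jaw":0},{"rot":[-0.946,0,0],"xyz":[0,0.16,0.042],"jaw":0}]' | grep -E "pos|width"
python3 -m jog '[{"rot":[-0.1,0,0],"xyz":[0,0.015,0.014],"jaw":0},{"rot":[-0.25,0,0],"xyz":[0,0.033,0.03],"jaw":0},{"rot":[-0.4,0,0],"xyz":[0,0.052,0.047],"jaw":0},{"rot":[-0.55,0,0],"xyz":[0,0.071,0.064],"jaw":0},{"rot":[-0.7,0,0],"xyz":[0,0.091,0.082],"jaw":0},{"rot":[-0.85,0,0],"xyz":[0,0.11,0.1],"jaw":0},{"rot":[-0.946,0,0],"xyz":[0,0.123,0.111],"jaw":0},{"rot":[-0.946,0,0],"xyz":[0,0.123,0.111],"jaw":0}]' | grep -E "pos|width"
python3 -m jog '[{"rot":[-0.1,0,0],"xyz":[0,0.007,0.018],"jaw":0},{"rot":[-0.25,0,0],"xyz":[0,0.016,0.042],"jaw":0},{"rot":[-0.4,0,0],"xyz":[0,0.025,0.066],"jaw":0},{"rot":[-0.55,0,0],"xyz":[0,0.034,0.09],"jaw":0},{"rot":[-0.7,0,0],"xyz":[0,0.044,0.115],"jaw":0},{"rot":[-0.85,0,0],"xyz":[0,0.053,0.139],"jaw":0},{"rot":[-0.946,0,0],"xyz":[0,0.059,0.155],"jaw":0},{"rot":[-0.946,0,0],"xyz":[0,0.059,0.155],"jaw":0}]' | grep -E "pos|width"
python3 - <<'E'
from gf import *
from plan import *
sd=snap("side","s10"); o=manip.observe(); p=o["ee_pos"]
try: print(gfit("side",sd,[p[0],p[1],.137],z=p[2]-.024,r=40).round(4))
except Exception as e: print(e)
plan([(.4795,-.0137,.0585,101.708)])
E
```

```text
ee_pos: [0.4831, -0.2578, 0.1586]
width: 0.0172
ee_pos: [0.4813, -0.1765, 0.1594]
width: 0.0167
ee_pos: [0.4796, -0.0945, 0.1599]
width: 0.0174
ee_pos: [0.4779, -0.0122, 0.1603]
width: 0.0172
[ 0.4766 -0.0154  0.1348  0.3927]
t 46.87 p [ 0.4781 -0.0129  0.1604] xax [-0.001 -0.001 -1.   ] jawyaw 1.706 j [-0.11  0.24  1.8  -0.    1.1  -1.82] F [-0.5 -0.5 -0.4] w 0.0167
 -> [0.4795, -0.0137, 0.0585] 1.708 xyz [0.2037, -0.0027, -0.0018] rot [-0.005, -0.001, -0.002] rows 2.4
```

```bash
python3 -m jog '[{"rot":[0,0,0],"xyz":[0.02,-0.002,-0.002],"jaw":0},{"rot":[0,0,0],"xyz":[0.06,-0.002,-0.002],"jaw":0},{"rot":[0,0,0],"xyz":[0.1,-0.002,-0.002],"jaw":0},{"rot":[0,0,0],"xyz":[0.14,-0.002,-0.002],"jaw":0},{"rot":[0,0,0],"xyz":[0.18,-0.002,-0.002],"jaw":0},{"rot":[0,0,0],"xyz":[0.202,-0.002,-0.002],"jaw":0},{"rot":[0,0,0],"xyz":[0.202,-0.002,-0.002],"jaw":0},{"rot":[0,0,0],"xyz":[0.202,-0.002,-0.002],"jaw":0}]' | grep -E "pos|force"
python3 - <<'E'
from plan import *
G=np.array([.633,.0075]);a=.137; u=np.array([np.cos(a),np.sin(a)])
plan([(*(G-.115*u).round(4).tolist(),.059,101.708),(*(G-.085*u).round(4).tolist(),.058,101.708)])
E
```

```text
ee_pos: [0.4788, -0.0143, 0.0588]
wrist_force: [0.7, -0.3, -0.8]
t 47.53 p [ 0.4788 -0.0143  0.0588] xax [-0.002 -0.    -1.   ] jawyaw 1.705 j [-0.12  0.39  1.92 -0.    0.83 -1.82] F [ 0.7 -0.3 -0.8] w 0.0172
 -> [0.5191, -0.0082, 0.059] 1.708 xyz [-0.0006, -0.0815, 0.0013] rot [-0.005, 0.0, -0.004] rows 1.0
 -> [0.5488, -0.0041, 0.058] 1.708 xyz [0.002, -0.06, -0.0] rot [0.0, 0.0, 0.0] rows 0.7
```

```bash
python3 -m jog '[{"rot":[-0.004,0,0],"xyz":[0,-0.01,0],"jaw":0},{"rot":[-0.004,0,0],"xyz":[0,-0.022,0.001],"jaw":0},{"rot":[-0.004,0,0],"xyz":[0,-0.034,0.001],"jaw":0},{"rot":[-0.004,0,0],"xyz":[0,-0.046,0.001],"jaw":0},{"rot":[-0.004,0,0],"xyz":[0,-0.058,0.001],"jaw":0},{"rot":[-0.004,0,0],"xyz":[0,-0.07,0.001],"jaw":0},{"rot":[-0.004,0,0],"xyz":[0,-0.08,0.001],"jaw":0},{"rot":[-0.004,0,0],"xyz":[0,-0.08,0.001],"jaw":0}]' | grep -E "pos|force"
python3 -m jog '[{"rot":[0,0,0],"xyz":[0,-0.01,0],"jaw":0},{"rot":[0,0,0],"xyz":[0.001,-0.02,0],"jaw":0},{"rot":[0,0,0],"xyz":[0.001,-0.03,0],"jaw":0},{"rot":[0,0,0],"xyz":[0.001,-0.04,0],"jaw":0},{"rot":[0,0,0],"xyz":[0.001,-0.05,0],"jaw":0},{"rot":[0,0,0],"xyz":[0.001,-0.06,0],"jaw":0},{"rot":[0,0,0],"xyz":[0.001,-0.06,0],"jaw":0},{"rot":[0,0,0],"xyz":[0.001,-0.06,0],"jaw":0}]' | grep -E "pos|force"
python3 - <<'E'
from plan import *
G=np.array([.633,.0075]);a=.137; u=np.array([np.cos(a),np.sin(a)])
plan([(*(G-.081*u).round(4).tolist(),.057,101.708)])
E
```

```text
ee_pos: [0.5207, -0.0075, 0.06]
wrist_force: [-0.2, -0.2, -1.8]
ee_pos: [0.5489, -0.0034, 0.0592]
wrist_force: [0.3, 0.6, -1.1]
t 48.87 p [ 0.5489 -0.0034  0.0592] xax [ 0. -0. -1.] jawyaw 1.71 j [-0.08  0.46  1.77 -0.    0.91 -1.79] F [ 0.3  0.6 -1.1] w 0.017
 -> [0.5528, -0.0036, 0.057] 1.708 xyz [0.0045, -0.0077, -0.0015] rot [0.003, -0.0, 0.0] rows 0.1
```

Next: lower 1.5 mm and push in small steps.

```bash
python3 -m jog '[{"rot":[0,0,0],"xyz":[0.003,-0.002,-0.001],"jaw":0},{"rot":[0,0,0],"xyz":[0.003,-0.004,-0.001],"jaw":0},{"rot":[0,0,0],"xyz":[0.003,-0.006,-0.001],"jaw":0},{"rot":[0,0,0],"xyz":[0.003,-0.008,-0.001],"jaw":0},{"rot":[0,0,0],"xyz":[0.003,-0.01,-0.001],"jaw":0},{"rot":[0,0,0],"xyz":[0.003,-0.01,-0.001],"jaw":0},{"rot":[0,0,0],"xyz":[0.003,-0.01,-0.001],"jaw":0},{"rot":[0,0,0],"xyz":[0.003,-0.01,-0.001],"jaw":0}]' | grep -E "pos|force"
python3 -m jog '[{"rot":[0,0,0],"xyz":[0,-0.001,0],"jaw":0},{"rot":[0,0,0],"xyz":[0,-0.002,0],"jaw":0},{"rot":[0,0,0],"xyz":[0,-0.003,0],"jaw":0},{"rot":[0,0,0],"xyz":[0,-0.004,0],"jaw":0},{"rot":[0,0,0],"xyz":[0,-0.005,0],"jaw":0},{"rot":[0,0,0],"xyz":[0,-0.005,0],"jaw":0},{"rot":[0,0,0],"xyz":[0,-0.005,0],"jaw":0},{"rot":[0,0,0],"xyz":[0,-0.005,0],"jaw":0}]' | grep -E "pos|force"
python3 -m jog '[{"rot":[0,0,0],"xyz":[0,-0.001,0],"jaw":0},{"rot":[0,0,0],"xyz":[0,-0.002,0],"jaw":0},{"rot":[0,0,0],"xyz":[0,-0.003,0],"jaw":0},{"rot":[0,0,0],"xyz":[0,-0.004,0],"jaw":0},{"rot":[0,0,0],"xyz":[0,-0.005,0],"jaw":0},{"rot":[0,0,0],"xyz":[0,-0.005,0],"jaw":0},{"rot":[0,0,0],"xyz":[0,-0.005,0],"jaw":0},{"rot":[0,0,0],"xyz":[0,-0.005,0],"jaw":0}]' | grep -E "pos|force"
```

```text
ee_pos: [0.5535, -0.0032, 0.0578]
wrist_force: [-0.7, -0.4, -1.1]
ee_pos: [0.5536, -0.003, 0.0573]
wrist_force: [-4.9, -1.0, 1.1]
ee_pos: [0.5536, -0.0028, 0.0571]
wrist_force: [-9.9, -2.9, 4.3]
```

```bash
python3 -m jog '[{"rot":[0,0,0],"xyz":[0.001,0.001,0],"jaw":0},{"rot":[0,0,0],"xyz":[0.002,0.002,0],"jaw":0},{"rot":[0,0,0],"xyz":[0.003,0.002,0],"jaw":0},{"rot":[0,0,0],"xyz":[0.004,0.002,0],"jaw":0},{"rot":[0,0,0],"xyz":[0.004,0.002,0],"jaw":0},{"rot":[0,0,0],"xyz":[0.004,0.002,0],"jaw":0},{"rot":[0,0,0],"xyz":[0.004,0.002,0],"jaw":0},{"rot":[0,0,0],"xyz":[0.004,0.002,0],"jaw":0}]' | grep -E "pos|rot|force"
python3 -m jog '[{"rot":[0,0,0],"xyz":[0.001,0,0],"jaw":0},{"rot":[0,0,0],"xyz":[0.002,0,0],"jaw":0},{"rot":[0,0,0],"xyz":[0.003,0,0],"jaw":0},{"rot":[0,0,0],"xyz":[0.003,0,0],"jaw":0},{"rot":[0,0,0],"xyz":[0.003,0,0],"jaw":0},{"rot":[0,0,0],"xyz":[0.003,0,0],"jaw":0},{"rot":[0,0,0],"xyz":[0.003,0,0],"jaw":0},{"rot":[0,0,0],"xyz":[0.003,0,0],"jaw":0}]' | grep -E "pos|rot|force"
```

```text
ee_pos: [0.5534, -0.0028, 0.0558]
eef_rot: [-0.532, 0.466, 0.535, 0.462]
wrist_force: [-10.8, -1.6, 8.3]
ee_pos: [0.5533, -0.0028, 0.0555]
eef_rot: [-0.532, 0.466, 0.535, 0.463]
wrist_force: [-13.9, -1.6, 16.9]
```

```bash
python3 -m jog '[{"rot":[0,0,0],"xyz":[-0.002,0.002,0],"jaw":0},{"rot":[0,0,0],"xyz":[-0.003,0.004,0],"jaw":0.3},{"rot":[0,0,0],"xyz":[-0.003,0.004,0],"jaw":0.45},{"rot":[0,0,0],"xyz":[-0.003,0.004,0],"jaw":0.6},{"rot":[0,0,0],"xyz":[-0.003,0.004,0],"jaw":0.6},{"rot":[0,0,0],"xyz":[-0.003,0.004,0],"jaw":0.6},{"rot":[0,0,0],"xyz":[-0.003,0.004,0],"jaw":0.6},{"rot":[0,0,0],"xyz":[-0.003,0.004,0],"jaw":0.6}]' | grep -E "pos|force|width"
python3 -m jog '[{"rot":[0,0,0],"xyz":[-0.04,0,0],"jaw":0.6},{"rot":[0,0,0],"xyz":[-0.1,0,0],"jaw":0.6},{"rot":[0,0,0],"xyz":[-0.16,0,0],"jaw":0.6},{"rot":[0,0,0],"xyz":[-0.2,0,0],"jaw":0.6},{"rot":[0,0,0],"xyz":[-0.2,0,0],"jaw":0.6},{"rot":[0,0,0],"xyz":[-0.2,0,0],"jaw":0.6},{"rot":[0,0,0],"xyz":[-0.2,0,0],"jaw":0.6},{"rot":[0,0,0],"xyz":[-0.2,0,0],"jaw":0.6}]' | grep -E "pos|force|width"
python3 - <<'E'
from gf import *
from plan import plan
sd=snap("side","s11"); im=snap("top","t11")
for n,i in(("top",im),("side",sd)):
  for g,z in(([.411,-.346,-1.72],.002),([.553,-.003,.137],.03),([.582,-.171,-.095],.03)):
    try: print(n,gfit(n,i,g,z,35).round(4))
    except Exception as e: print(n,e)
p0=np.array([.553,-.003,.155]);p1=np.array([.4115,-.342,.15])
plan([(*(p0+(p1-p0)*k/4).round(4).tolist(),101.708+(-.155-1.708)*k/4) for k in(1,2,3,4)]+[(.4115,-.342,.0255,99.845)])
E
```

```text
ee_pos: [0.5558, -0.0029, 0.0557]
wrist_force: [-0.2, 0.7, -0.5]
width: 0.0511
ee_pos: [0.5543, -0.0028, 0.1543]
wrist_force: [-0.8, 0.2, -0.5]
width: 0.0512
top [ 0.4112 -0.3436 -1.7208  0.0053]
top [ 0.5521 -0.0111  0.3736  0.6259]
top [ 0.5859 -0.1656 -0.1373  0.0217]
side [ 0.4105 -0.3497 -1.7341  0.0439]
side [ 0.5546 -0.0097  0.211   0.2783]
side [ 0.5898 -0.173  -0.1339  0.4588]
t 53.63 p [ 0.5545 -0.0029  0.1543] xax [-0.003  0.    -1.   ] jawyaw 1.709 j [-0.08  0.35  1.65 -0.    1.14 -1.79] F [-0.5  0.2 -1.2] w 0.0516
 -> [0.5176, -0.0878, 0.1538] 1.242 xyz [0.0011, 0.0965, -0.158] rot [0.934, -0.0, -0.006] rows 3.7
 -> [0.4822, -0.1725, 0.1525] 0.776 xyz [0.0026, 0.0124, -0.1832] rot [0.931, 0.0, 0.0] rows 3.7
 -> [0.4469, -0.2573, 0.1512] 0.311 xyz [0.0026, -0.0715, -0.1692] rot [0.931, 0.0, 0.0] rows 3.7
 -> [0.4115, -0.342, 0.15] -0.155 xyz [0.0024, -0.1396, -0.1192] rot [0.931, 0.0, 0.0] rows 3.7
 -> [0.4115, -0.342, 0.0255] -0.155 xyz [0.249, 0.0, 0.0] rot [0.0, 0.0, 0.0] rows 3.0
```

View pics/s11.png

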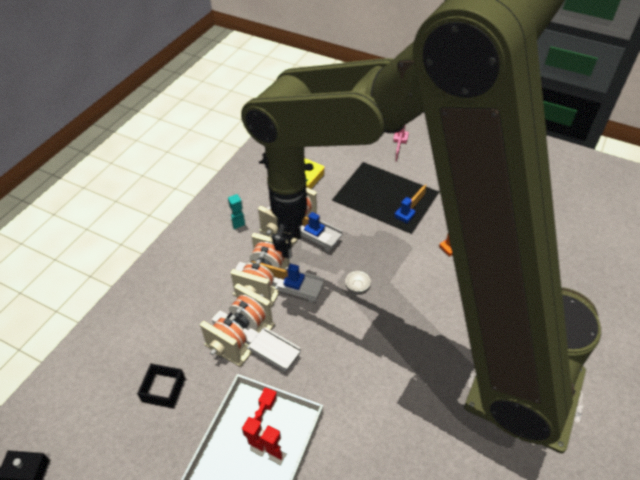

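Gauges stand in the right magnet (315,225) and the middle one (293,278), and gauge 1 is unmoved on the mat. Going for gauge 1.

```bash
python3 -m jog '[{"rot":[0.1,0,0],"xyz":[0,0.01,-0.017],"jaw":0.6},{"rot":[0.25,0,0],"xyz":[0.001,0.026,-0.042],"jaw":0.6},{"rot":[0.4,0,0],"xyz":[0.001,0.041,-0.068],"jaw":0.6},{"rot":[0.55,0,0],"xyz":[0.001,0.057,-0.093],"jaw":0.6},{"rot":[0.7,0,0],"xyz":[0.001,0.072,-0.118],"jaw":0.6},{"rot":[0.85,0,0],"xyz":[0.001,0.088,-0.144],"jaw":0.6},{"rot":[0.934,0,0],"xyz":[0.001,0.096,-0.158],"jaw":0.6},{"rot":[0.934,0,0],"xyz":[0.001,0.096,-0.158],"jaw":0.6}]' | grep pos
python3 -m jog '[{"rot":[0.1,0,0],"xyz":[0,0.001,-0.02],"jaw":0.6},{"rot":[0.25,0,0],"xyz":[0.001,0.003,-0.05],"jaw":0.6},{"rot":[0.4,0,0],"xyz":[0.001,0.005,-0.079],"jaw":0.6},{"rot":[0.55,0,0],"xyz":[0.002,0.007,-0.108],"jaw":0.6},{"rot":[0.7,0,0],"xyz":[0.002,0.009,-0.138],"jaw":0.6},{"rot":[0.85,0,0],"xyz":[0.003,0.011,-0.167],"jaw":0.6},{"rot":[0.931,0,0],"xyz":[0.003,0.012,-0.183],"jaw":0.6},{"rot":[0.931,0,0],"xyz":[0.003,0.012,-0.183],"jaw":0.6}]' | grep pos
python3 -m jog '[{"rot":[0.1,0,0],"xyz":[0,-0.008,-0.018],"jaw":0.6},{"rot":[0.25,0,0],"xyz":[0.001,-0.019,-0.045],"jaw":0.6},{"rot":[0.4,0,0],"xyz":[0.001,-0.031,-0.073],"jaw":0.6},{"rot":[0.55,0,0],"xyz":[0.002,-0.042,-0.1],"jaw":0.6},{"rot":[0.7,0,0],"xyz":[0.002,-0.054,-0.127],"jaw":0.6},{"rot":[0.85,0,0],"xyz":[0.003,-0.065,-0.154],"jaw":0.6},{"rot":[0.931,0,0],"xyz":[0.003,-0.0715,-0.169],"jaw":0.6},{"rot":[0.931,0,0],"xyz":[0.003,-0.0715,-0.169],"jaw":0.6}]' | grep pos
python3 -m jog '[{"rot":[0.1,0,0],"xyz":[0,-0.015,-0.013],"jaw":0.6},{"rot":[0.25,0,0],"xyz":[0.001,-0.037,-0.032],"jaw":0.6},{"rot":[0.4,0,0],"xyz":[0.001,-0.06,-0.051],"jaw":0.6},{"rot":[0.55,0,0],"xyz":[0.002,-0.082,-0.07],"jaw":0.6},{"rot":[0.7,0,0],"xyz":[0.002,-0.105,-0.09],"jaw":0.6},{"rot":[0.85,0,0],"xyz":[0.002,-0.127,-0.109],"jaw":0.6},{"rot":[0.931,0,0],"xyz":[0.002,-0.14,-0.119],"jaw":0.6},{"rot":[0.931,0,0],"xyz":[0.002,-0.14,-0.119],"jaw":0.6}]' | grep pos
python3 - <<'E'
from gf import *
from plan import plan
im=snap("top","t12"); sd=snap("side","s12")
for n,i in(("side",sd),("top",im)):
  for g,z in(([.411,-.346,-1.72],.002),([.553,-.003,.137],.03),([.582,-.171,-.095],.03)):
    try: print(n,gfit(n,i,g,z,35).round(4))
    except Exception as e: print(n,e)
plan([(.4115,-.342,.0255,99.85)])
E
```

```text
ee_pos: [0.5176, -0.0891, 0.1543]
ee_pos: [0.4833, -0.1732, 0.1533]
ee_pos: [0.4486, -0.2579, 0.1521]
ee_pos: [0.4138, -0.3427, 0.1513]
side [ 0.41   -0.348  -1.7218  0.0281]
side [ 0.5544 -0.0104  0.2249  0.2204]
side [ 0.5874 -0.1735 -0.0971  0.2699]
top [ 0.3315 -0.3251  0.7283  0.8948]
top [ 0.5535 -0.0038  0.1406  0.0411]
top [ 0.5862 -0.1657 -0.1357  0.0246]
t 56.4 p [ 0.4138 -0.3412  0.1512] xax [ 0.     0.001 -1.   ] jawyaw -0.151 j [-0.77  0.33  1.7   0.    1.12 -0.62] F [-0.2  0.5 -0.6] w 0.0513
 -> [0.4115, -0.342, 0.0255] -0.15 xyz [0.2513, -0.0025, -0.0043] rot [-0.003, -0.0, -0.002] rows 3.0
```

```bash
python3 -m jog '[{"rot":[0,0,0],"xyz":[0.03,-0.002,-0.004],"jaw":0.6},{"rot":[0,0,0],"xyz":[0.09,-0.002,-0.004],"jaw":0.6},{"rot":[0,0,0],"xyz":[0.15,-0.002,-0.004],"jaw":0.6},{"rot":[0,0,0],"xyz":[0.2,-0.002,-0.004],"jaw":0.6},{"rot":[0,0,0],"xyz":[0.24,-0.002,-0.004],"jaw":0.6},{"rot":[0,0,0],"xyz":[0.251,-0.002,-0.004],"jaw":0.6},{"rot":[0,0,0],"xyz":[0.251,-0.002,-0.004],"jaw":0.6},{"rot":[0,0,0],"xyz":[0.251,-0.002,-0.004],"jaw":0.6}]' | grep -E "pos|force"
python3 -m jog '[{"rot":[0,0,0],"xyz":[0,0,0],"jaw":0},{"rot":[0,0,0],"xyz":[0,0,0],"jaw":0},{"rot":[0,0,0],"xyz":[0,0,0],"jaw":0},{"rot":[0,0,0],"xyz":[0,0,0],"jaw":0},{"rot":[0,0,0],"xyz":[0,0,0],"jaw":0},{"rot":[0,0,0],"xyz":[0,0,0],"jaw":0},{"rot":[0,0,0],"xyz":[0,0,0],"jaw":0},{"rot":[0,0,0],"xyz":[0,0,0],"jaw":0}]' 80 | grep -E "pos|force|width"
python3 -m jog '[{"rot":[0,0,0],"xyz":[-0.02,0,0],"jaw":0},{"rot":[0,0,0],"xyz":[-0.06,0,0],"jaw":0},{"rot":[0,0,0],"xyz":[-0.11,0,0],"jaw":0},{"rot":[0,0,0],"xyz":[-0.16,0,0],"jaw":0},{"rot":[0,0,0],"xyz":[-0.21,0,0],"jaw":0},{"rot":[0,0,0],"xyz":[-0.25,0,0],"jaw":0},{"rot":[0,0,0],"xyz":[-0.27,0,0],"jaw":0},{"rot":[0,0,0],"xyz":[-0.27,0,0],"jaw":0}]' | grep -E "pos|force|width"
python3 - <<'E'
from plan import *
G=np.array([.599,.1615]);a=-.075; u=np.array([np.cos(a),np.sin(a)]); 
F=G-.155*u; p0=np.array([.4115,-.342,.16]); p1=np.array([*F,.16]); ps=-.15; pe=a+np.pi/2
plan([(*(p0+(p1-p0)*k/4).round(4).tolist(),100+ps+(pe-ps)*k/4) for k in(1,2,3,4)]+[(*F.round(4).tolist(),.056,100+pe)])
E
```

```text
ee_pos: [0.4119, -0.3424, 0.0262]
wrist_force: [-0.0, -0.6, 1.0]
ee_pos: [0.4121, -0.3435, 0.0273]
wrist_force: [-0.0, 1.2, 6.9]
width: 0.0167
ee_pos: [0.4124, -0.3439, 0.1637]
wrist_force: [0.6, -1.0, -2.2]
width: 0.0171
t 58.4 p [ 0.4124 -0.3439  0.1637] xax [ 0.004 -0.004 -1.   ] jawyaw -0.154 j [-0.77  0.31  1.68  0.    1.14 -0.62] F [ 0.6 -1.  -2.2] w 0.0171
 -> [0.4197, -0.2132, 0.16] 0.261 xyz [0.0065, 0.2606, -0.0257] rot [-0.831, 0.008, 0.008] rows 3.3
 -> [0.428, -0.0844, 0.16] 0.673 xyz [0.0, 0.2446, 0.0826] rot [-0.823, 0.0, 0.0] rows 3.3
 -> [0.4362, 0.0443, 0.16] 1.084 xyz [0.0, 0.1911, 0.1733] rot [-0.823, -0.0, -0.0] rows 3.3
 -> [0.4444, 0.1731, 0.16] 1.496 xyz [0.0, 0.1059, 0.2354] rot [-0.823, 0.0, 0.0] rows 3.3
 -> [0.4444, 0.1731, 0.056] 1.496 xyz [0.208, 0.0, -0.0] rot [-0.0, 0.0, 0.0] rows 2.5
```

```bash
python3 -m jog '[{"rot":[-0.05,0,0],"xyz":[0,0.02,-0.002],"jaw":0},{"rot":[-0.2,0,0],"xyz":[0.001,0.06,-0.006],"jaw":0},{"rot":[-0.35,0,0],"xyz":[0.002,0.1,-0.01],"jaw":0},{"rot":[-0.5,0,0],"xyz":[0.003,0.14,-0.014],"jaw":0},{"rot":[-0.65,0,0],"xyz":[0.003,0.18,-0.018],"jaw":0},{"rot":[-0.75,0,0],"xyz":[0.003,0.22,-0.022],"jaw":0},{"rot":[-0.831,0,0],"xyz":[0.003,0.25,-0.025],"jaw":0},{"rot":[-0.831,0,0],"xyz":[0.003,0.26,-0.026],"jaw":0}]' | grep -E "pos|width"
python3 -m jog '[{"rot":[-0.1,0,0],"xyz":[0,0.03,0.01],"jaw":0},{"rot":[-0.22,0,0],"xyz":[0,0.065,0.022],"jaw":0},{"rot":[-0.35,0,0],"xyz":[0,0.105,0.035],"jaw":0},{"rot":[-0.48,0,0],"xyz":[0,0.142,0.048],"jaw":0},{"rot":[-0.6,0,0],"xyz":[0,0.178,0.06],"jaw":0},{"rot":[-0.72,0,0],"xyz":[0,0.214,0.072],"jaw":0},{"rot":[-0.82,0,0],"xyz":[0,0.245,0.083],"jaw":0},{"rot":[-0.823,0,0],"xyz":[0,0.245,0.083],"jaw":0}]' | grep -E "pos|width"
python3 -m jog '[{"rot":[-0.1,0,0],"xyz":[0,0.023,0.021],"jaw":0},{"rot":[-0.22,0,0],"xyz":[0,0.051,0.046],"jaw":0},{"rot":[-0.35,0,0],"xyz":[0,0.081,0.074],"jaw":0},{"rot":[-0.48,0,0],"xyz":[0,0.112,0.101],"jaw":0},{"rot":[-0.6,0,0],"xyz":[0,0.14,0.127],"jaw":0},{"rot":[-0.72,0,0],"xyz":[0,0.168,0.152],"jaw":0},{"rot":[-0.82,0,0],"xyz":[0,0.191,0.173],"jaw":0},{"rot":[-0.823,0,0],"xyz":[0,0.191,0.173],"jaw":0}]' | grep -E "pos|width"
python3 -m jog '[{"rot":[-0.1,0,0],"xyz":[0,0.013,0.029],"jaw":0},{"rot":[-0.22,0,0],"xyz":[0,0.028,0.063],"jaw":0},{"rot":[-0.35,0,0],"xyz":[0,0.045,0.1],"jaw":0},{"rot":[-0.48,0,0],"xyz":[0,0.062,0.137],"jaw":0},{"rot":[-0.6,0,0],"xyz":[0,0.077,0.172],"jaw":0},{"rot":[-0.72,0,0],"xyz":[0,0.093,0.206],"jaw":0},{"rot":[-0.823,0,0],"xyz":[0,0.106,0.235],"jaw":0},{"rot":[-0.823,0,0],"xyz":[0,0.106,0.235],"jaw":0}]' | grep -E "pos|width"
python3 - <<'E'
from gf import *
from plan import *
sd=snap("side","s13"); o=manip.observe(); p=o["ee_pos"]
try: print(gfit("side",sd,[p[0],p[1],-.075],z=p[2]-.024,r=40).round(4))
except Exception as e: print(e)
plan([(.4444,.1731,.0585,101.496)])
E
```

```text
ee_pos: [0.416, -0.2085, 0.1572]
width: 0.0168
ee_pos: [0.4253, -0.0806, 0.158]
width: 0.0169
ee_pos: [0.4346, 0.0468, 0.1585]
width: 0.017
ee_pos: [0.4436, 0.1752, 0.1587]
width: 0.0167
[0.4438 0.1634 0.0324 0.6837]
t 61.12 p [0.4432 0.1739 0.1586] xax [-0.001 -0.001 -1.   ] jawyaw 1.496 j [ 0.29  0.24  1.81 -0.    1.09 -1.21] F [-1.3  0.3 -1.5] w 0.0169
 -> [0.4444, 0.1731, 0.0585] 1.496 xyz [0.2002, -0.0027, -0.0012] rot [-0.0, -0.002, -0.001] rows 2.4
```

```bash
python3 -m jog '[{"rot":[0,0,0],"xyz":[0.02,-0.002,-0.001],"jaw":0},{"rot":[0,0,0],"xyz":[0.06,-0.002,-0.001],"jaw":0},{"rot":[0,0,0],"xyz":[0.1,-0.002,-0.001],"jaw":0},{"rot":[0,0,0],"xyz":[0.14,-0.002,-0.001],"jaw":0},{"rot":[0,0,0],"xyz":[0.18,-0.002,-0.001],"jaw":0},{"rot":[0,0,0],"xyz":[0.199,-0.002,-0.001],"jaw":0},{"rot":[0,0,0],"xyz":[0.199,-0.002,-0.001],"jaw":0},{"rot":[0,0,0],"xyz":[0.199,-0.002,-0.001],"jaw":0}]' | grep -E "pos|force"
python3 - <<'E'
from h import *
from plan import *
G=np.array([.599,.1615]);a=-.075; u=np.array([np.cos(a),np.sin(a)])
plan([(*(G-.115*u).round(4).tolist(),.059,101.496),(*(G-.085*u).round(4).tolist(),.058,101.496)])
sd=snap("side","s14"); im=snap("top","t14")
q=proj("side",[.52,.165,.05]).astype(int); r=proj("top",[.52,.165,.05]).astype(int)
cv2.imwrite("pics/s14c.png",np.hstack([cv2.resize(k[c[1]-50:c[1]+50,c[0]-50:c[0]+50],(400,400),interpolation=2) for k,c in((sd,q),(im,r))])[:,:,::-1])
E
```

```text
ee_pos: [0.4433, 0.1727, 0.0589]
wrist_force: [-0.9, 4.3, -4.3]
t 61.78 p [0.4433 0.1727 0.0589] xax [-0.002  0.    -1.   ] jawyaw 1.493 j [ 0.28  0.38  1.93  0.    0.83 -1.21] F [-0.9  4.3 -4.3] w 0.0171
 -> [0.4843, 0.1701, 0.059] 1.496 xyz [-0.0005, -0.0821, 0.0013] rot [-0.007, 0.0, -0.005] rows 1.0
 -> [0.5142, 0.1679, 0.058] 1.496 xyz [0.002, -0.06, 0.0001] rot [0.0, 0.0, 0.0] rows 0.7
```

View pics/s14c.png

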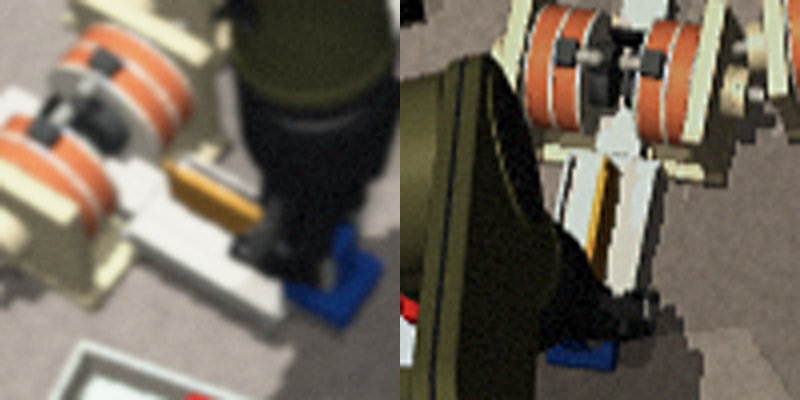

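The blade tip lies in the channel, but in the top crop the blade looks slightly yawed relative to the shelf. Checking the angle and the force again.

```bash
python3 - <<'E'
from fit import *
print(st()["wrist_force"], np.round(manip.observe()["ft_torque"],2))
im=cv2.imread("pics/t14.png")[:,:,::-1]; H=hsv(im); h,s,v=[H[...,i].astype(int) for i in range(3)]
y=((h>10)&(h<30)&(s>110)&(v>50)); r=proj("top",[.52,.165,.05]).astype(int)
m=np.zeros_like(y); m[r[1]-50:r[1]+50,r[0]-50:r[0]+50]=1; m&=y; 
m=near(m,proj("top",[.5,.17,.06]),25); ys,xs=np.nonzero(m); print(m.sum(),xs.min(),xs.max(),ys.min(),ys.max())
for z in(.066,.05):
    P=np.array([ray("top",(a,b),z)[:2] for a,b in zip(xs,ys)]); 
    vx,vy,x0,y0=cv2.fitLine(P.astype(np.float32),2,0,.01,.01).ravel(); vx,vy=(vx,vy) if vx>0 else(-vx,-vy)
    print(z,"yaw",np.arctan2(vy,vx).round(3),"max x",P[:,0].max().round(4),"y at .53",(y0+(.53-x0)*vy/vx).round(4))
# same for R gauge and M gauge blades -> their yaw
for q in([.62,-.175,.06],[.59,.003,.06]):
    im2=cv2.imread("pics/t12.png")[:,:,::-1]; H=hsv(im2); h,s,v=[H[...,i].astype(int) for i in range(3)]
    y=((h>14)&(h<30)&(s>110)&(v>50)); 
    try:
        m=near(y,proj("top",q),20); ys,xs=np.nonzero(m); P=np.array([ray("top",(a,b),.064)[:2] for a,b in zip(xs,ys)]); vx,vy,x0,y0=cv2.fitLine(P.astype(np.float32),2,0,.01,.01).ravel(); print(m.sum(),np.arctan(vy/vx).round(3),x0.round(4),y0.round(4))
    except Exception as e: print(e)
E
```

```text
[-0.8928, 3.2734, -3.2013] [ 0.64  0.14 -0.01]
60 188 193 237 263
0.066 yaw -0.07 max x 0.5448 y at .53 0.1646
0.05 yaw -0.07 max x 0.5486 y at .53 0.1687
70 -0.133 0.6461 -0.1741
75 0.141 0.6127 0.0036
```

```bash
python3 -m jog '[{"rot":[0,0,0],"xyz":[-0.004,0,0],"jaw":0},{"rot":[0,0,0],"xyz":[-0.004,0,0],"jaw":0},{"rot":[0,0,0],"xyz":[-0.004,0,0],"jaw":0},{"rot":[0,0,0],"xyz":[-0.004,0,0],"jaw":0},{"rot":[0,0,0],"xyz":[-0.004,0,0],"jaw":0},{"rot":[0,0,0],"xyz":[-0.004,0,0],"jaw":0},{"rot":[0,0,0],"xyz":[-0.004,0,0],"jaw":0},{"rot":[0,0,0],"xyz":[-0.004,0,0],"jaw":0}]'
python3 - <<'E'
from fit import *
print(np.round(manip.observe()["ft_torque"],2))
im=snap("top","t15")
H=hsv(im); h,s,v=[H[...,i].astype(int) for i in range(3)]
y=((h>10)&(h<30)&(s>110)&(v>50))
for row in range(234,268,3):
    c=np.nonzero(y[row,180:205])[0]+180
    if len(c): 
        w=ray("top",(c.mean(),row),.066); print(row,c.mean(),len(c),w[:2].round(4).tolist())
# shelf edges: bright columns per row
g=cv2.cvtColor(np.ascontiguousarray(im),cv2.COLOR_RGB2GRAY)
i0=cv2.imread("pics/top0.png",0)
for row in range(240,276,4): 
    e=np.abs(cv2.Sobel(cv2.GaussianBlur(i0,(0,0),.8).astype(float),cv2.CV_64F,1,0))[row]
    b=np.nonzero(i0[row,170:215]>130)[0]+170; print(row,b.min(),b.max(),((b.min()+b.max())/2))
E
```

```text
time_s: 62.55
ee_pos: [0.4439, 0.1733, 0.0618]
eef_rot: [-0.481, 0.518, 0.481, 0.518]
wrist_force: [0.3, 0.4, -1.7]
width: 0.0171
[0.04 0.04 0.02]
237 192.5 2 [0.5448, 0.1646]
240 191.5 2 [0.5373, 0.1663]
243 192.66666666666666 3 [0.5301, 0.1629]
246 192.0 3 [0.5227, 0.1638]
249 190.5 2 [0.5152, 0.1667]
252 190.0 3 [0.5079, 0.1672]
255 189.5 2 [0.5006, 0.1678]
258 190.0 4 [0.4933, 0.1659]
261 188.5 2 [0.486, 0.1688]
264 191.0 2 [0.479, 0.1622]
240 183 214 198.5
244 182 204 193.0
248 181 203 192.0
252 180 203 191.5
256 180 202 191.0
260 179 201 190.0
264 178 200 189.0
268 177 200 188.5
272 176 199 187.5
```

The force normalised after lifting 2 mm, and the blade runs parallel to the shelf axis within about 0.03 rad. Advancing at this height.

```bash
python3 -m jog '[{"rot":[0,0,0],"xyz":[0,-0.01,0],"jaw":0},{"rot":[0,0,0],"xyz":[0,-0.022,0],"jaw":0},{"rot":[0,0,0],"xyz":[0,-0.034,0],"jaw":0},{"rot":[0,0,0],"xyz":[0,-0.046,0],"jaw":0},{"rot":[0,0,0],"xyz":[0,-0.058,0],"jaw":0},{"rot":[0,0,0],"xyz":[0,-0.07,0],"jaw":0},{"rot":[0,0,0],"xyz":[0,-0.08,0],"jaw":0},{"rot":[0,0,0],"xyz":[0,-0.08,0],"jaw":0}]' | grep -E "pos|force"
python3 -m jog '[{"rot":[0,0,0],"xyz":[0,-0.01,0],"jaw":0},{"rot":[0,0,0],"xyz":[0.001,-0.02,0],"jaw":0},{"rot":[0,0,0],"xyz":[0.002,-0.03,0],"jaw":0},{"rot":[0,0,0],"xyz":[0.002,-0.04,0],"jaw":0},{"rot":[0,0,0],"xyz":[0.002,-0.05,0],"jaw":0},{"rot":[0,0,0],"xyz":[0.002,-0.058,0],"jaw":0},{"rot":[0,0,0],"xyz":[0.002,-0.058,0],"jaw":0},{"rot":[0,0,0],"xyz":[0.002,-0.058,0],"jaw":0}]' | grep -E "pos|force"
python3 - <<'E'
from plan import *
G=np.array([.599,.1615]);a=-.075; u=np.array([np.cos(a),np.sin(a)])
plan([(*(G-.081*u).round(4).tolist(),.057,101.496)])
E
```

```text
ee_pos: [0.4857, 0.1705, 0.0619]
wrist_force: [0.1, 0.2, -1.8]
ee_pos: [0.5129, 0.1682, 0.0607]
wrist_force: [-0.1, -0.2, -1.8]
t 63.93 p [0.5129 0.1682 0.0607] xax [-0.  0. -1.] jawyaw 1.496 j [ 0.24  0.45  1.79  0.    0.9  -1.26] F [-0.1 -0.2 -1.8] w 0.017
 -> [0.5182, 0.1676, 0.057] 1.496 xyz [0.0075, -0.0106, -0.0004] rot [-0.001, 0.0, -0.0] rows 0.2
```

```bash
python3 -m jog '[{"rot":[0,0,0],"xyz":[0.002,-0.002,0],"jaw":0},{"rot":[0,0,0],"xyz":[0.004,-0.004,0],"jaw":0},{"rot":[0,0,0],"xyz":[0.005,-0.005,0],"jaw":0},{"rot":[0,0,0],"xyz":[0.005,-0.006,0],"jaw":0},{"rot":[0,0,0],"xyz":[0.005,-0.007,0],"jaw":0},{"rot":[0,0,0],"xyz":[0.005,-0.008,0],"jaw":0},{"rot":[0,0,0],"xyz":[0.005,-0.008,0],"jaw":0},{"rot":[0,0,0],"xyz":[0.005,-0.008,0],"jaw":0}]' | grep -E "pos|force"
python3 -m jog '[{"rot":[0,0,0],"xyz":[0,-0.001,0],"jaw":0},{"rot":[0,0,0],"xyz":[0,-0.002,0],"jaw":0},{"rot":[0,0,0],"xyz":[0,-0.003,0],"jaw":0},{"rot":[0,0,0],"xyz":[0,-0.004,0],"jaw":0},{"rot":[0,0,0],"xyz":[0,-0.005,0],"jaw":0},{"rot":[0,0,0],"xyz":[0,-0.005,0],"jaw":0},{"rot":[0,0,0],"xyz":[0,-0.005,0],"jaw":0},{"rot":[0,0,0],"xyz":[0,-0.005,0],"jaw":0}]' | grep -E "pos|force"
python3 -m jog '[{"rot":[0,0,0],"xyz":[0,-0.001,0],"jaw":0},{"rot":[0,0,0],"xyz":[0,-0.002,0],"jaw":0},{"rot":[0,0,0],"xyz":[0,-0.003,0],"jaw":0},{"rot":[0,0,0],"xyz":[0,-0.004,0],"jaw":0},{"rot":[0,0,0],"xyz":[0,-0.005,0],"jaw":0},{"rot":[0,0,0],"xyz":[0,-0.005,0],"jaw":0},{"rot":[0,0,0],"xyz":[0,-0.005,0],"jaw":0},{"rot":[0,0,0],"xyz":[0,-0.005,0],"jaw":0}]' | grep -E "pos|force"
```

```text
ee_pos: [0.5167, 0.1679, 0.0583]
wrist_force: [0.2, 0.2, -1.6]
ee_pos: [0.5192, 0.1678, 0.0583]
wrist_force: [-0.0, -0.6, -2.0]
ee_pos: [0.5216, 0.1675, 0.0583]
wrist_force: [0.2, 0.9, -1.8]
```

```bash
python3 -m jog '[{"rot":[0,0,0],"xyz":[0,-0.001,0],"jaw":0},{"rot":[0,0,0],"xyz":[0,-0.002,0],"jaw":0},{"rot":[0,0,0],"xyz":[0,-0.003,0],"jaw":0},{"rot":[0,0,0],"xyz":[0,-0.004,0],"jaw":0},{"rot":[0,0,0],"xyz":[0,-0.005,0],"jaw":0},{"rot":[0,0,0],"xyz":[0,-0.005,0],"jaw":0},{"rot":[0,0,0],"xyz":[0,-0.005,0],"jaw":0},{"rot":[0,0,0],"xyz":[0,-0.005,0],"jaw":0}]' | grep -E "pos|force"
python3 -m jog '[{"rot":[0,0,0],"xyz":[0,-0.001,0],"jaw":0},{"rot":[0,0,0],"xyz":[0,-0.002,0],"jaw":0},{"rot":[0,0,0],"xyz":[0,-0.003,0],"jaw":0},{"rot":[0,0,0],"xyz":[0,-0.004,0],"jaw":0},{"rot":[0,0,0],"xyz":[0,-0.005,0],"jaw":0},{"rot":[0,0,0],"xyz":[0,-0.005,0],"jaw":0},{"rot":[0,0,0],"xyz":[0,-0.005,0],"jaw":0},{"rot":[0,0,0],"xyz":[0,-0.005,0],"jaw":0}]' | grep -E "pos|force"
```

```text
ee_pos: [0.5218, 0.1673, 0.0579]
wrist_force: [-5.6, 0.7, 0.6]
ee_pos: [0.5219, 0.167, 0.0575]
wrist_force: [-9.2, 2.3, 2.0]
```

```bash
python3 -m jog '[{"rot":[0,0,0],"xyz":[0.001,0.001,0],"jaw":0},{"rot":[0,0,0],"xyz":[0.002,0.002,0],"jaw":0},{"rot":[0,0,0],"xyz":[0.003,0.002,0],"jaw":0},{"rot":[0,0,0],"xyz":[0.004,0.002,0],"jaw":0},{"rot":[0,0,0],"xyz":[0.005,0.002,0],"jaw":0},{"rot":[0,0,0],"xyz":[0.005,0.002,0],"jaw":0},{"rot":[0,0,0],"xyz":[0.005,0.002,0],"jaw":0},{"rot":[0,0,0],"xyz":[0.005,0.002,0],"jaw":0}]' | grep -E "pos|rot|force"
python3 -m jog '[{"rot":[0,0,0],"xyz":[0.001,0,0],"jaw":0},{"rot":[0,0,0],"xyz":[0.002,0,0],"jaw":0},{"rot":[0,0,0],"xyz":[0.003,0,0],"jaw":0},{"rot":[0,0,0],"xyz":[0.003,0,0],"jaw":0},{"rot":[0,0,0],"xyz":[0.003,0,0],"jaw":0},{"rot":[0,0,0],"xyz":[0.003,0,0],"jaw":0},{"rot":[0,0,0],"xyz":[0.003,0,0],"jaw":0},{"rot":[0,0,0],"xyz":[0.003,0,0],"jaw":0}]' | grep -E "pos|rot|force"
```

```text
ee_pos: [0.5218, 0.167, 0.0554]
eef_rot: [-0.48, 0.52, 0.482, 0.516]
wrist_force: [-9.2, 0.9, 2.4]
ee_pos: [0.5218, 0.1669, 0.0553]
eef_rot: [-0.48, 0.52, 0.482, 0.517]
wrist_force: [-12.0, -0.2, 14.1]
```

```bash
python3 -m jog '[{"rot":[0,0,0],"xyz":[-0.002,0.002,0],"jaw":0},{"rot":[0,0,0],"xyz":[-0.003,0.004,0],"jaw":0.3},{"rot":[0,0,0],"xyz":[-0.003,0.004,0],"jaw":0.45},{"rot":[0,0,0],"xyz":[-0.003,0.004,0],"jaw":0.6},{"rot":[0,0,0],"xyz":[-0.003,0.004,0],"jaw":0.6},{"rot":[0,0,0],"xyz":[-0.003,0.004,0],"jaw":0.6},{"rot":[0,0,0],"xyz":[-0.003,0.004,0],"jaw":0.6},{"rot":[0,0,0],"xyz":[-0.003,0.004,0],"jaw":0.6}]' | grep -E "pos|force|width"
python3 -m jog '[{"rot":[0,0,0],"xyz":[-0.04,0,0],"jaw":0.6},{"rot":[0,0,0],"xyz":[-0.1,0,0],"jaw":0.6},{"rot":[0,0,0],"xyz":[-0.16,0,0],"jaw":0.6},{"rot":[0,0,0],"xyz":[-0.22,0,0],"jaw":0.6},{"rot":[0,0,0],"xyz":[-0.3,0,0],"jaw":0.6},{"rot":[0,0,0],"xyz":[-0.36,0,0],"jaw":0.6},{"rot":[0,0,0],"xyz":[-0.36,0,0],"jaw":0.6},{"rot":[0,0,0],"xyz":[-0.36,0,0],"jaw":0.6}]' | grep -E "pos|force|width"
python3 - <<'E'
from plan import *
plan([(.30,.45,.235,None)])
E
```

```text
ee_pos: [0.5239, 0.1674, 0.0557]
wrist_force: [0.0, -0.6, 0.5]
width: 0.0515
ee_pos: [0.5252, 0.1678, 0.2382]
wrist_force: [-0.2, 0.1, -0.8]
width: 0.0513
t 69.93 p [0.5252 0.1678 0.2382] xax [ 0.005  0.001 -1.   ] jawyaw 1.496 j [ 0.23  0.27  1.55 -0.    1.32 -1.26] F [-0.2  0.1 -0.8] w 0.0513
 -> [0.3, 0.45, 0.235] 1.496 xyz [0.0047, 0.4913, 0.5292] rot [-0.0, 0.003, 0.011] rows 8.7
```

```bash
python3 -m jog '[{"rot":[0,0,0],"xyz":[0,0.05,0.055],"jaw":0.6},{"rot":[0,0,0],"xyz":[0,0.11,0.12],"jaw":0.6},{"rot":[0,0,0],"xyz":[0,0.165,0.18],"jaw":0.6},{"rot":[0,0,0],"xyz":[0,0.22,0.24],"jaw":0.6},{"rot":[0,0,0],"xyz":[0,0.275,0.3],"jaw":0.6},{"rot":[0,0,0],"xyz":[0,0.33,0.36],"jaw":0.6},{"rot":[0,0,0],"xyz":[0,0.38,0.42],"jaw":0.6},{"rot":[0,0,0],"xyz":[0,0.43,0.47],"jaw":0.6}]' | grep pos
python3 - <<'E'
from gf import *
sd=snap("side","s16"); im=snap("top","t16")
M={"R":([.6624,-.1785],-.095),"M":([.633,.0075],.137),"L":([.599,.1615],-.075)}
for k,(G,a) in M.items():
    g=[G[0]-.081*np.cos(a),G[1]-.081*np.sin(a),a]
    for n,i in(("top",im),("side",sd)):
        try:
            f=gfit(n,i,g,.03,35); d=f[:2]-G; c,s=np.cos(f[2]),np.sin(f[2]); print(k,n,f.round(4),"along/lat from gap",(c*d[0]+s*d[1]).round(4),(-s*d[0]+c*d[1]).round(4))
        except Exception as e: print(k,n,e)
for q in("frame","meter","dish"): print(q,[np.round(ray("top",d["xy"],0)[:2],3).tolist() for d in manip.pinpoint(q,"top")[:1]])
print([ (d["xy"],round(d["conf"],2)) for d in manip.spot_in("plug_a","top")])
a=cv2.resize(im[155:295,155:385],(800,487),interpolation=2)
cv2.imwrite("pics/t16c.png",a[:,:,::-1])
E
```

```text
ee_pos: [0.3246, 0.4188, 0.2338]
R top [ 0.5862 -0.1657 -0.1369  0.0225] along/lat from gap -0.0772 0.0023
R side [ 0.597  -0.1794 -0.0082  0.4828] along/lat from gap -0.0653 -0.0015
M top [ 0.5534 -0.0038  0.1428  0.0449] along/lat from gap -0.0804 0.0002
M side [ 0.5528 -0.0036  0.287   0.6414] along/lat from gap -0.0801 0.0121
L top [ 0.5197  0.1677 -0.0618  0.2539] along/lat from gap -0.0796 0.0013
L side [0.5251 0.1806 0.0191 1.5517] along/lat from gap -0.0735 0.0205
frame [[0.68, 0.347]]
meter [[0.705, -0.333]]
dish [[0.429, -0.081]]
[([310.8, 151.1], 0.82), ([101.6, 294.1], 0.76), ([106.1, 276.2], 0.75), ([141.6, 273.0], 0.59)]
```

View pics/t16c.png

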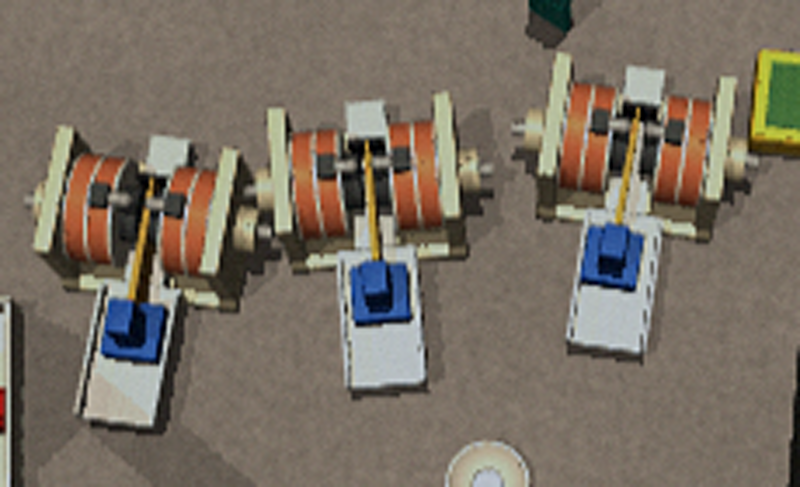

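All three blades lie in their gaps up to the black stops, near (637,108), (367,142) and (151,180) in the crop. The feet sit flat between the lips, and each is equally far from its shelf's back edge. Handing in.

```bash
python3 -c "
from h import *
print(st()['time_s']); print(manip.sign_off())"
```

```text
70.9
the job is handed in; nothing more can be done
None
```

The job is handed in at 70.9 s of robot time. All three gauges on the mat are seated in magnets of their own, and all three red plugs are in the white tray.

**What I did:** I pulled all three plugs first and left them in the tray. I then pushed each blade in from the front until the stop pushed back with about 9–10 N, lowered the foot onto the shelf and let go.

**Last checks:**
- **Seating:** the final top picture shows every blade between its poles up to the end stop, with the foot inside the lips. The top-camera fits put the gauge origins 77, 80 and 80 mm before the gap (81 nominal). That is within calibration error.
- **Other items:** the network found all three plugs in the tray. The frame, meter and dish read within about 5 mm of where they started.

**Checks that disagreed:**
- **Right gauge:** its yaw fits as -0.137 rad, against my shelf estimate of -0.095. Either that estimate was off or the gauge turned slightly inside the gap's play.
- **Left gauge:** its top fit was loose.
- **Side camera:** its fits of the seated gauges were unreliable because they were partly hidden, so I set them aside.
- **Force at the left magnet:** there was a brief side force of about 4 N before the insertion. It went away after a 2 mm lift, and I found no cause.

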